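# Turn a tray of medals over in the turnover frame

### The arm

A 6-joint arm with a two-finger parallel gripper is mounted at the origin on the work surface. World frame = base frame: x ahead of the robot, y to its left, z up, the work surface at z = 0. Lengths are in m, angles in rad, forces in N, time in s.
With the tool pointing down it reaches from about 0.35 to 1 m from the base axis. Payload 7.1 kg.
Tool frame: the origin (TCP) lies on the centre line of the jaws, within the pads' length; the fingertips stand 17 mm ahead of it and the grasp point (between the pads) lies 2 mm behind it; z points along the fingers, x is the direction in which the jaws open and shut, and the axes are right-handed (so a half turn about z gives the same grasp; the last joint's range is limited). The gripper opens to 85 mm and grips with 20 to 120 N. Pads are 22 mm wide; open, the fingers measure 114 mm over their backs; the gripper's body (76 mm by 85 mm) begins 54 mm behind the grasp point. The pads swing forward as they close: fully open they stand 13 mm farther back than shut.
Start: joints at [-1.163, 0.423, 1.63, -0, 1.089, -0.019], TCP at [0.259, -0.569, 0.248] pointing down, gripper open.
Joint ranges: [-3, 3], [-0.9, 2.11], [0.09, 2.58], [-1.31, 4.45], [0.11, 2.69], [-2.54, 2.54]. Speed limits (rad/s): [2.39, 2.39, 3.01, 3.14, 3.14, 3.14].

### API

Orientations are given as a 3x3 rotation matrix whose columns are the frame's x, y, z axes.
In Python, from cell import env gives the robot as it stands.
- The arm moves only by the shell command python3 -m creep 'ROWS' [FORCE]. ROWS is JSON, a list of rows, each a list of 7 numbers: the turn, a rotation vector about the world's x, y, z in degrees, then the shift along the world's x, y, z in cm, then the closure, from -1 (fully open) to 1 (shut). A call has 1 to 8 rows; each row is the pose to reach, as a shift and turn from the pose commanded when the call began; what a row does not reach only later rows make up. A row lasts 1/10 s, in which the tool goes at most 50 mm and 8.59 degrees, less where a joint would pass 70% of its speed; a pose out of reach is approached as far as the arm can. A call with a gripper value outside its range is refused whole. The fingers move at their own pace and stop on an object; FORCE is the grip in N (left out, the last holds). Time passes only in rows, so rows that repeat a pose let the fingers close. It gives the time, the measured TCP pose, the force and the opening at its end, in the units of the state.
- env.state(): the state, without advancing time (a new reading comes with each control period).
- env.camera(name): name is "scene" or "top"; returns a dict with "img" (384x512x3 uint8, red, green, blue), "intrinsics" (3x3 intrinsics, pixels), "k1" (the pictures are not rectified: a ray, as slopes to the right and down, at radius r is drawn at 1 + k1 r^2 times it, then the intrinsics apply), "world_to_cam" (4x4, takes a point from world to camera coordinates). Camera axes: x right, y down, z forward; pixel columns grow to the right and rows downward; lengths in m; the calibration is good to about 2 mm. A picture is of the moment at which its call begins. There is no depth.
- env.sign_off(): hands the job in, once; it reports no verdict.
The state is a dict: "t": time; "joint_pos": joint angles; "qd": joint speeds; "tau": joint torques, N m; "tool_pos": TCP position; "orientation": TCP orientation; "ft_force": force on the tool from outside, world axes, zero at the start; "ft_torque": the same for the moment, N m; "grip_width": opening from 0.0 (shut) to 1.0 (fully open).
Only numpy, scipy, OpenCV 4.12 (cv2) and the standard library are available. Lean on these libraries where they do the work, as an engineer would, in place of code of your own. Each camera call takes 0.05 s, during which the arm holds its last target.

### The job

Turn the two medals reverse side up, both together: put the empty tray from the sloping rest mouth down squarely on the loaded tray in the turnover frame, shut the upper clamp arm on it, and swing the crank over the top until the cradle rests at its other stop. Then lift the clamp arm that is now on top until it stays open, take off the emptied tray and set it down on the felt mat just as it is, mouth down. Leave the medals in the other tray in the frame, and leave the other things on the desk alone.

Things in the scene. Friction and masses are not known exactly. Their poses are not given: they have to be found in the camera images.
- stand: Turnover frame's fixed stand: dark wooden base 150 x 220 x 12 mm, two 14 mm thick end posts 118 mm high at y = +-98 mm. Origin: middle of the base's underside, z up. Its y axis runs along the axle, which lies 100 mm above the desk; the crank is at the -y end, both clamp hinges at the +y end.
- cradle (a joint): Turn of the cradle about the axle: 0 = start stop (crank bar on the stand's -x side), 3.14 = other stop (bar on the +x side, all upside down). Positive is a right-hand turn about the stand's +y: the bar goes up over the top. The heavy bar's weight (0.2 N m) and friction (0.25 N m) hold it at either stop: 7 N at the bar turns it.
- cradle_mid (a point): Centre of the cradle, on the axle; axes turn with it (at joint 0 as the stand's). The cradle is a wooden pocket open above and below, 138 (y) x 69 mm (x) clear, walls at the ends and 20 mm along the sides at each corner, flared lead-ins to z = +-42 mm; 6 mm steel rods at x = +-39, z = 0 join the ends. Seam of the closed trays at z = 0, tray backs at z = +-34 mm.
- crank_bar (a point): Middle of the crank's grip bar: round, steel, 14 mm thick, 80 mm long, parallel to the axle and 70 mm from it (at cradle joint 0: stand x = -70, y = -156, z = 100 mm). Free space all round; the crank arm is 40 mm nearer to the stand than this point.
- clamp_a (a joint): Opening of the sprung clamp arm on the cradle face uppermost at the start: 0 shut on a tray back, 1.8 fully open (starts there), stands up leaning 13 degrees outwards. Over-centre spring: below 0.9 rad pulls shut, above pulls open (0.9 N m at the ends), damped. Steel strip 34 x 6 mm along the tray's middle, 128 mm long from its hinge at cradle y = +84, z = +37.5 mm towards the crank.
- clamp_a_bar (a point): Middle of clamp a's grip bar: a round bar 10 mm thick, 46 mm long, parallel to the hinge, carried on two posts at x = +-20 mm, 24 mm above the strip's outer face and 120 mm from the hinge (27 mm off the hinge plane). Shut: at cradle y = -36, z = +64.5 mm. Axes: y along the strip to the hinge, z out of its outer face.
- clamp_b (a joint): The same clamp arm on the other face of the cradle (hinge at cradle y = +84, z = -37.5 mm), which is underneath at the start and uppermost after the turn. Starts shut, carrying the loaded tray. Same values, spring and sizes as clamp a.
- clamp_b_bar (a point): Middle of clamp b's grip bar; made and placed on clamp b as on clamp a.
- tray: Wooden tray that holds the two medals at the start, lying mouth up in the cradle, its long axis along the axle: 132 (x) x 64 (y) x 34 mm (z), two recesses 59 x 54 mm, 8 mm deep side by side along x, walls 5 mm, solid floor 26 mm. Origin: centre of its flat back; +z points out of the mouth. About 0.18 kg.
- cap: The equal, empty tray, mouth down on the sloping rest, its long axis running down the slope; same size, origin and axes (+z out of the mouth, so into the slope at the start).
- rest: Fixed sloping tray rest: slanting board 148 x 50 mm (narrower than the tray) rising towards its own +x at 32 degrees (0.56 rad), with a lip at the low end (12 mm higher than the board), on a 130 x 70 mm foot. Origin: middle of the foot's underside; the board's middle is 78 mm above the desk. Highest point with the tray on it about 150 mm.
- mat: Fixed grey felt mat, 150 (x) x 200 (y) x 3 mm, flat on the desk. Origin: middle of its underside.
- medal_1: Bronze medal, 50 mm across, 6 mm thick, in one recess of the loaded tray; origin in the middle of its reverse (cross in low relief), +z out of its obverse (domed relief), which is up at the start.
- medal_2: The second, equal medal, in the other recess; same origin and axes.
- canister: Bystander: upright screw-top aluminium canister, 64 mm across, 102 mm high; origin under its middle.
- magnifier: Bystander: amber glass lens in a steel ring lying flat, 100 mm across, 12 mm thick, stub handle 40 mm long to its +x; origin under the lens centre.
- caliper: Bystander: brass caliper lying flat, 150 mm long (x) with jaws to 50 mm on its +y side, 10 mm thick; origin under the middle of the beam.
- turn_rim (a point): Bystander: point on the rim of a wooden turntable display stand (disc 140 mm across, 34 mm high, a silver crown leaning on a block on it), 65 mm from its axis.
Things that resemble listed ones, but are neither listed nor needed, are in the scene too. Leave any white look-alike of the tray alone. What is shaped like the medal_2 but green or pink is not meant.

How it is judged:
On the way, in this order (a step that is already met when the one before it is completed fails the run):
1. the empty tray lies mouth down on the loaded tray in the cradle (z of cap in the frame of cradle_mid between 0.028 and 0.039 m and x of cap in the frame of cradle_mid between -0.006 and 0.006 m and y of cap in the frame of cradle_mid between -0.006 and 0.006 m and angle between the z axis of cap and the z axis of cradle_mid, either way round below 0.12 rad and value of joint cradle below 0.1 rad and angle between cap's own z axis and vertical above 2.9 rad), for 0.2 s.
2. the upper clamp arm is shut on the capped trays (z of cap in the frame of cradle_mid between 0.028 and 0.039 m and x of cap in the frame of cradle_mid between -0.006 and 0.006 m and y of cap in the frame of cradle_mid between -0.006 and 0.006 m and angle between the z axis of cap and the z axis of cradle_mid, either way round below 0.12 rad and value of joint each of clamp_a, cradle below 0.1 rad), for 0.2 s.
3. the cradle is turned fully over, both trays together (z of cap in the frame of cradle_mid between 0.028 and 0.039 m and x of cap in the frame of cradle_mid between -0.006 and 0.006 m and y of cap in the frame of cradle_mid between -0.006 and 0.006 m and angle between the z axis of cap and the z axis of cradle_mid, either way round below 0.12 rad and value of joint cradle above 3.04 rad and value of joint each of clamp_a, clamp_b below 0.1 rad), for 0.2 s.
4. the clamp arm now on top stays open by itself (value of joint clamp_b above 1.5 rad and value of joint cradle above 3.04 rad and contact force between clamp_b and the fingers below 0.5 N), for 0.2 s.
At the end, for the whole second after the job is handed in: Cradle at its other stop (over 3.04 rad), clamp b open (over 1.5 rad), clamp a shut; the other tray mouth up in the cradle within 6 mm of its place, both medals in it reverse up (within 14 degrees); the emptied tray at rest mouth down, centre over the mat, back 30-42 mm above the desk (value of joint cradle above 3.04 rad and value of joint clamp_b above 1.5 rad and value of joint clamp_a below 0.1 rad and angle between cap's own z axis and vertical below 0.25 rad and z of cap in the frame of cradle_mid between 0.028 and 0.039 m and x of cap in the frame of cradle_mid between -0.006 and 0.006 m and y of cap in the frame of cradle_mid between -0.006 and 0.006 m and angle between each of medal_1, medal_2, tray's own z axis and vertical above 2.9 rad and z of medal_1 in the frame of cap between 0.027 and 0.042 m and x of medal_1 in the frame of cap between -0.064 and 0.064 m and y of medal_1 in the frame of cap between -0.031 and 0.031 m and linear speed of each of medal_1, medal_2, tray below 0.03 m/s and z of medal_2 in the frame of cap between 0.027 and 0.042 m and x of medal_2 in the frame of cap between -0.064 and 0.064 m and y of medal_2 in the frame of cap between -0.031 and 0.031 m and x of tray in the frame of mat between -0.075 and 0.075 m and y of tray in the frame of mat between -0.1 and 0.1 m and height (world z) of tray between 0.03 and 0.042 m); the robot touches nothing.
It fails at once if a bystander (canister, magnifier, caliper, turntable) is shifted by more than 20 mm (distance of any of canister, magnifier, caliper, turn_rim from where it was at the start of the episode above 0.02 m).
It fails at once if the cradle is turned while clamp a is open (value of joint cradle between 0.4 and 2.6 rad and value of joint clamp_a above 0.5 rad).
It fails at once if a medal falls out on the desk (height (world z) of any of medal_1, medal_2 below 0.045 m).
It also fails if it takes over 72 s, if anything falls off the work surface, if the arm or the gripper's body presses on something with over 40 N, if the wrist force passes 120 N, or if a joint passes its speed limit or range.

## Working session

There is one attempt and no reset: what is moved stays moved. The work goes in short steps, Python scripts to look and compute and a shell command to move; the robot and the scene stay as the last step left them, time stands still between calls to the robot, and variables do not carry over. Pictures are saved under pics/ and viewed, and the job is handed in when it is done.

```bash
ls; mkdir -p pics; python3 - <<'E'
from cell import env
import cv2
s=env.state(); print({k:(v if not hasattr(v,'round') else v) for k,v in s.items()})
for n in("scene","top"):
    c=env.camera(n); cv2.imwrite(f"pics/{n}0.png",cv2.resize(c["img"][:,:,::-1],(800,600),interpolation=cv2.INTER_CUBIC))
    print(n,c["intrinsics"],c["k1"],c["world_to_cam"])
E
```

```text
pics
{'t': 0.0, 'joint_pos': array([-1.16299754e+00,  4.23831595e-01,  1.63069747e+00,  1.55445139e-05,
        1.08857811e+00, -1.89907382e-02]), 'qd': array([-0.00062737,  0.00048614, -0.0005295 , -0.00287016, -0.00025896,
        0.00062647]), 'tau': array([-1.52870722e-03, -5.57379341e+01, -2.81740952e+01, -3.59629587e-05,
        7.35788955e-03,  2.40131840e-05]), 'tool_pos': array([ 0.25854596, -0.56844724,  0.2475485 ]), 'orientation': array([[ 4.13943428e-01, -9.10302418e-01, -5.87998002e-04],
       [-9.10301349e-01, -4.13943844e-01,  1.39577992e-03],
       [-1.51397999e-03, -4.25185512e-05, -9.99998853e-01]]), 'ft_force': array([-0.73532624, -0.65426948,  0.62813524]), 'ft_torque': array([ 0.02953343, -0.01302388,  0.02059005]), 'grip_width': 0.999686402066852}
scene [[366.72799986   0.         252.6291764 ]
 [  0.         366.72799986 194.00075961]
 [  0.           0.           1.        ]] -0.11281001852354723 [[ 0.32984307  0.94399524  0.00874883 -0.18453197]
 [ 0.63184635 -0.21386997 -0.74500323 -0.26084935]
 [-0.70140839  0.25126207 -0.66700348  1.6589944 ]
 [ 0.          0.          0.          1.        ]]
top [[445.0769232    0.         254.22164284]
 [  0.         445.0769232  185.54648719]
 [  0.           0.           1.        ]] -0.03742626512203648 [[-2.46833355e-03 -9.99983403e-01 -5.20589655e-03  1.01510001e-03]
 [-9.95161377e-01  2.96770586e-03 -9.82090951e-02  5.74446481e-01]
 [ 9.82229146e-02  4.93829438e-03 -9.95152185e-01  1.17299786e+00]
 [ 0.00000000e+00  0.00000000e+00  0.00000000e+00  1.00000000e+00]]
```

View pics/scene0.png

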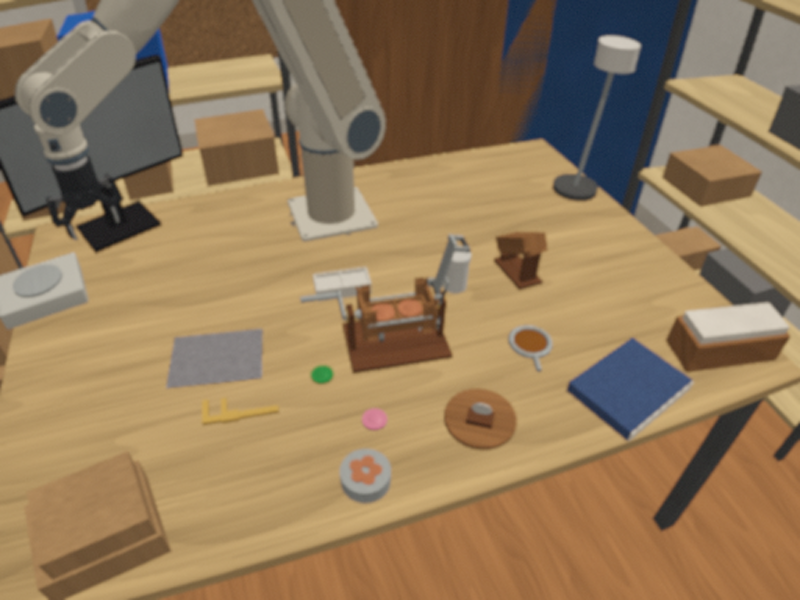

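View pics/top0.png

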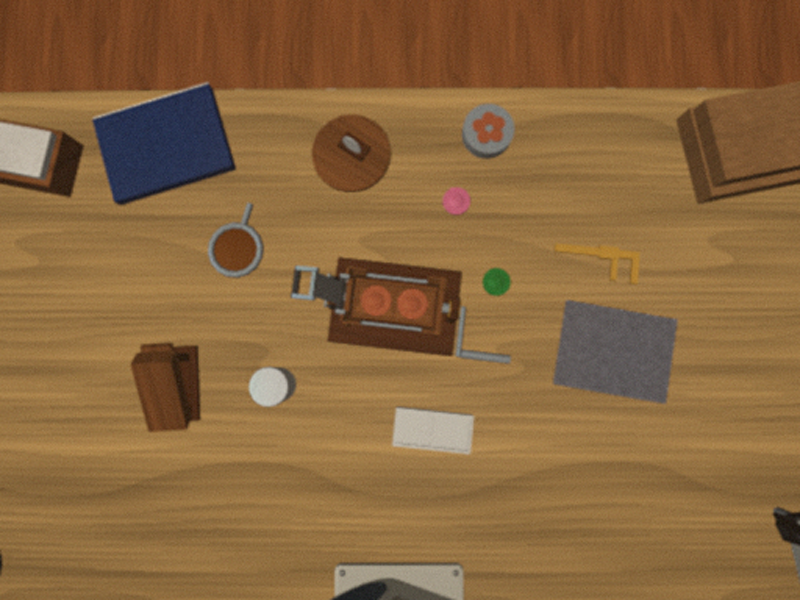

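The top view shows the stand at about (395,306), with its crank to the right (-y) and the open clamp a to the left. The sloping rest with the cap is at (165,388), the felt mat at (616,352), and the white look-alike tray at (433,430), which I'll leave alone. The green and pink discs aren't involved. Next I'll enlarge the rest and the stand.

```bash
cat > h.py <<'E'
from cell import env
import numpy as np, cv2
def cam(n):
    return env.camera(n)
def proj(c,P):
    P=np.atleast_2d(P); W=c["world_to_cam"]; q=P@W[:3,:3].T+W[:3,3]
    s=q[:,:2]/q[:,2:]; r2=(s**2).sum(1,keepdims=True); s=s*(1+c["k1"]*r2)
    K=c["intrinsics"]; return s@K[:2,:2].T+K[:2,2]
def ray(c,uv):
    uv=np.atleast_2d(np.asarray(uv,float)); K=c["intrinsics"]; s=(uv-K[:2,2])/np.array([K[0,0],K[1,1]])
    u=s.copy()
    for _ in range(20): u=s/(1+c["k1"]*(u**2).sum(1,keepdims=True))
    W=c["world_to_cam"]; R=W[:3,:3]; o=-R.T@W[:3,3]
    d=np.c_[u,np.ones(len(u))]@R; return o,d
def onz(c,uv,z):
    o,d=ray(c,uv); return o+d*((z-o[2])/d[:,2:])
def crop(c,name,x0,y0,w,h,k):
    im=c["img"][y0:y0+h,x0:x0+w,::-1]
    cv2.imwrite("pics/"+name,cv2.resize(im,None,fx=k,fy=k,interpolation=cv2.INTER_CUBIC))
def tri(c1,u1,c2,u2):
    o1,d1=ray(c1,u1);o2,d2=ray(c2,u2);d1=d1[0]/np.linalg.norm(d1);d2=d2[0]/np.linalg.norm(d2)
    t=np.linalg.lstsq(np.c_[d1,-d2],o2-o1,rcond=None)[0]
    a=o1+t[0]*d1;b=o2+t[1]*d2; return (a+b)/2,np.linalg.norm(a-b)
E
python3 - <<'E'
from h import *
t=cam("top"); s=cam("scene")
crop(t,"t_rest.png",75,205,70,80,7)
crop(t,"t_stand.png",180,155,155,85,5)
crop(s,"s_stand.png",190,165,110,80,7)
crop(s,"s_rest.png",270,140,100,60,7)
np.save("/tmp/x.npy",0)
E
```

```text
(no output)
```

View pics/t_rest.png

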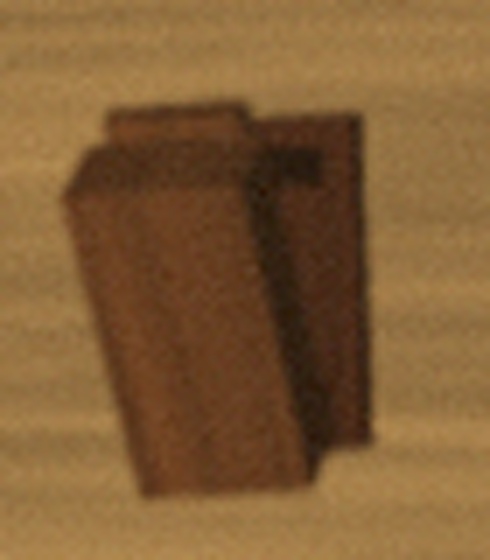

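View pics/t_stand.png

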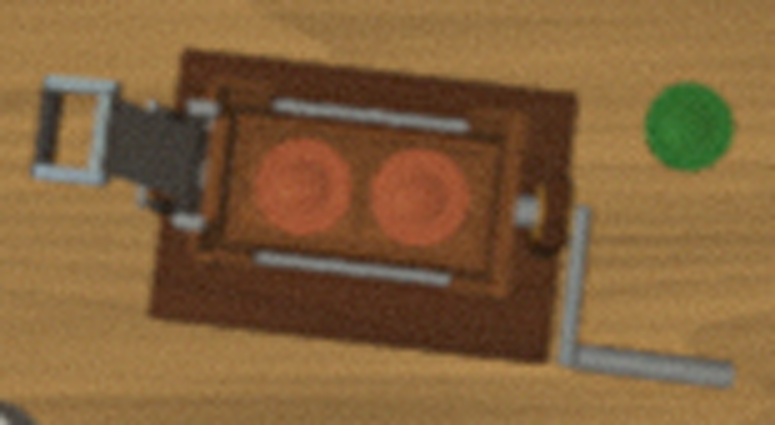

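View pics/s_stand.png

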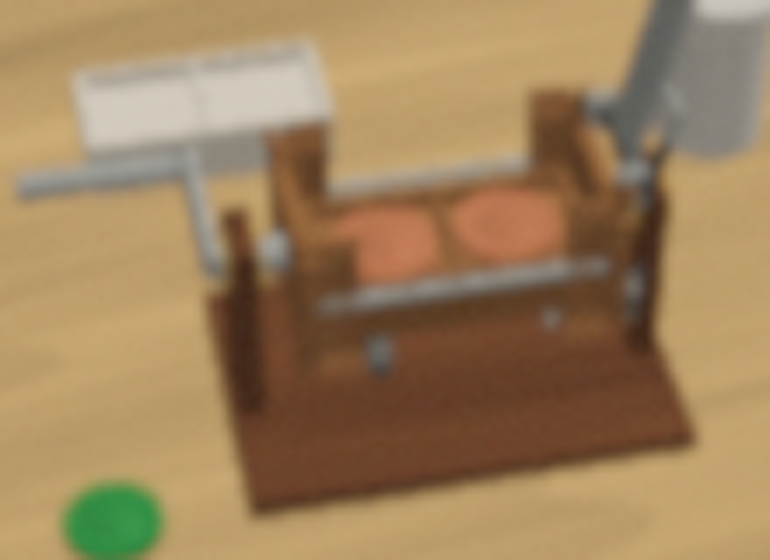

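View pics/s_rest.png

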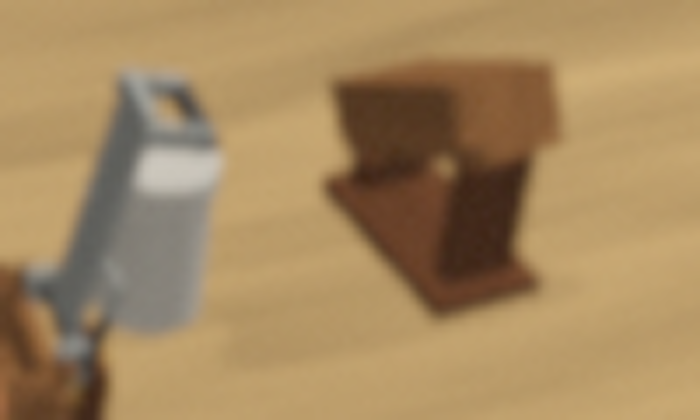

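```bash
cat > m.py <<'E'
from h import *
t=cam("top"); s=cam("scene")
T=lambda p,o,k:np.array(o)+(np.array(p,float)+.5)/k-.5
tr=lambda p:T(p,(75,205),7); sr=lambda p:T(p,(270,140),7)
ts=lambda p:T(p,(180,155),5); ss=lambda p:T(p,(190,165),7)
E
python3 - <<'E'
from m import *
for n,a,b in (("A",(68,190),(550,65)),("B",(240,190),(450,90)),("C",(312,482),(335,85)),("D",(145,497),(430,60))):
    print(n,tri(t,tr(a),s,sr(b)))
st=onz(t,[ts(p) for p in((183,50),(577,93),(547,362),(150,318))],.012)[:,:2]
print(st, [np.linalg.norm(st[i]-st[(i+1)%4]) for i in range(4)],st.mean(0))
d=st[0]-st[1]+st[3]-st[2]; print("y axis yaw",np.degrees(np.arctan2(-d[0],d[1])))
d=st[0]-st[3]+st[1]-st[2]; print("x axis yaw",np.degrees(np.arctan2(d[1],d[0])))
print("crank end/bend", tri(t,ts((733,375)),s,ss((20,185))),tri(t,ts((570,355)),s,ss((185,160))))
f=onz(t,[tr((362,117)),tr((372,442))],.012); print("foot edge",f, np.degrees(np.arctan2(*(f[0]-f[1])[[1,0]])))
fs=onz(s,[sr((325,183)),sr((437,315)),sr((540,287))],.006); print(fs)
mt=onz(t,np.array([(566,301),(676,319),(667,402),(555,384)])/1.5625,.003); print("mat",mt.mean(0),mt)
E
```

```text
A (array([0.4512817 , 0.41382209, 0.13966802]), np.float64(0.0006559916650886264))
B (array([0.45118544, 0.35397423, 0.13648524]), np.float64(0.0012218310623898722))
C (array([0.34440199, 0.34823324, 0.06880586]), np.float64(0.0014339482727466109))
D (array([0.33918805, 0.41133435, 0.06887647]), np.float64(0.0038517315601753178))
[[ 0.63426452  0.10397764]
 [ 0.60975019 -0.11240616]
 [ 0.46283585 -0.09448451]
 [ 0.48719657  0.12108269]] [np.float64(0.21776800161925716), np.float64(0.14800340891826322), np.float64(0.2169393005841539), np.float64(0.14805932328080623)] [0.54851178 0.00454241]
y axis yaw -6.455534530849827
x axis yaw -6.794512619629825
crank end/bend (array([ 0.4558789 , -0.18001633,  0.10180827]), np.float64(0.00260412762253436)) (array([ 0.46581769, -0.09942296,  0.10329969]), np.float64(2.102107964485793e-06))
foot edge [[0.47914508 0.34871175 0.012     ]
 [0.35395416 0.34194424 0.012     ]] 3.0942569702008345
[[0.35403042 0.34626064 0.006     ]
 [0.48130218 0.35128409 0.006     ]
 [0.47834762 0.41845942 0.006     ]]
mat [ 0.46768956 -0.38387072  0.003     ] [[ 0.55642169 -0.2979049   0.003     ]
 [ 0.52392954 -0.49200795  0.003     ]
 [ 0.37908229 -0.47051897  0.003     ]
 [ 0.41132471 -0.27505105  0.003     ]]
```

Tray back corners triangulate consistently: 0.064 wide, 0.129 long, slope 32°, centre ≈ (0.397, 0.382, 0.104). The stand base measures 0.148 × 0.217 against 0.150 × 0.220, with a yaw of about -6.6°. Next I'll refine the cradle centre from the rods and write a motion helper.

```bash
cat >> h.py <<'E'
from scipy.spatial.transform import Rotation as Ro
def Rt(yaw,tilt=0,ty=0):
    # tool: x axis at yaw (deg) horizontal-ish; pointing down; tilt about horizontal dir 'ty'(deg heading the tool z leans towards)
    y=np.radians(yaw); x=np.array([np.cos(y),np.sin(y),0]); z=np.array([0,0,-1.]); R=np.c_[x,np.cross(z,x),z]
    a=np.radians(ty); ax=np.array([-np.sin(a),np.cos(a),0])  # rotating down-vector about ax by -tilt leans toward ty
    return Ro.from_rotvec(-np.radians(tilt)*ax).as_matrix()@R
def go(p,R):
    s=env.state(); v=Ro.from_matrix(R@s["orientation"].T).as_rotvec(degrees=True)
    d=(np.array(p)-s["tool_pos"])*100
    print("turn",v.round(2),"|",round(np.linalg.norm(v),1),"shift cm",d.round(2))
def where():
    s=env.state(); print("t",round(s["t"],2),"p",s["tool_pos"].round(4),"F",s["ft_force"].round(1),"g",round(s["grip_width"],3),"q",s["joint_pos"].round(2)); print(s["orientation"].round(3).tolist())
E
python3 - <<'E'
from m import *
for z in (.1,):
    r=onz(t,[ts(p) for p in((274,104),(468,127),(450,282),(255,257))],z)
    print(r,r.mean(0))
    print("width",np.linalg.norm((r[0]+r[1]-r[2]-r[3])/2), "yaw", [np.degrees(np.arctan2(-d[0],d[1])) for d in (r[0]-r[1],r[3]-r[2])])
m=onz(t,[ts((302,187)),ts((419,198))],.1-.0); print("medals",m, m.mean(0))
print(Rt(92.7,32,2.7))
go([.3965-.15*.53,.3818,.1035+.15*.848],Rt(92.7,32,2.7))
E
```

```text
[[ 0.59345302  0.04944998  0.1       ]
 [ 0.58138005 -0.04914351  0.1       ]
 [ 0.50272578 -0.03954405  0.1       ]
 [ 0.51561306  0.05891025  0.1       ]] [0.54829298 0.00491817 0.1       ]
width 0.07882530613975418 yaw [np.float64(-6.981226620868546), np.float64(-7.457389228502437)]
medals [[ 0.55104292  0.03517285  0.1       ]
 [ 0.54528136 -0.02409188  0.1       ]] [0.54816214 0.00554049 0.1       ]
[[-4.71064507e-02  8.47106657e-01  5.29330988e-01]
 [ 9.98889875e-01  3.99485358e-02  2.49626157e-02]
 [-5.81023363e-17  5.29919264e-01 -8.48048096e-01]]
turn [-43.34 -10.49 152.72] | 159.1 shift cm [ 5.83 95.06 -1.75]
```

```bash
python3 -m creep '[[0,0,65,10,38,8,-1],[0,0,65,10,38,8,-1],[0,0,65,10,38,8,-1],[0,0,65,10,38,8,-1],[0,0,65,10,38,8,-1],[0,0,65,10,38,8,-1],[0,0,65,10,38,8,-1],[0,0,65,10,38,8,-1]]'
python3 -c "
from h import *
where();go([.3965-.15*.53,.3818,.1035+.15*.848],Rt(92.7,32,2.7))"
```

```text
t: 1.2
tool_pos: [0.3585, -0.1881, 0.3288]
orientation: [[1.0, -0.005, 0.001], [-0.005, -1.0, -0.0], [0.001, 0.0, -1.0]]
ft_force: [0.4, -0.2, 0.1]
grip_width: 1.002
t 1.2 p [ 0.3585 -0.1881  0.3288] F [ 0.4 -0.2  0.1] g 1.002 q [-0.51 -0.02  2.    0.    1.16 -0.51]
[[1.0, -0.005, 0.001], [-0.005, -1.0, -0.0], [0.001, 0.0, -1.0]]
turn [-24.73 -25.72  90.3 ] | 97.1 shift cm [-4.15 56.99 -9.81]
```

```bash
python3 -m creep '[[0,0,60,1,38,0,-1],[0,0,60,1,38,0,-1],[0,0,60,1,38,0,-1],[0,0,60,1,38,0,-1],[0,0,60,1,38,0,-1],[0,0,60,1,38,0,-1],[0,0,60,1,38,0,-1],[0,0,60,1,38,0,-1]]'
python3 -c "
from h import *
where();go([.3965-.12*.53,.3818,.1035+.12*.848],Rt(92.7,32,2.7))"
```

```text
t: 2.0
tool_pos: [0.3682, 0.1932, 0.3285]
orientation: [[0.503, 0.864, 0.001], [0.864, -0.503, 0.001], [0.001, 0.0, -1.0]]
ft_force: [-0.6, -0.1, -1.0]
grip_width: 1.003
t 2.0 p [0.3682 0.1932 0.3285] F [-0.6 -0.1 -1. ] g 1.003 q [ 0.45  0.    1.98  0.    1.16 -0.59]
[[0.503, 0.864, 0.001], [0.864, -0.503, 0.001], [0.001, 0.0, -1.0]]
turn [ -7.77 -31.47  31.99] | 45.5 shift cm [ -3.53  18.86 -12.33]
```

```bash
python3 -m creep '[[-7.8,-31.5,32,-3.5,18.9,-6,-1],[-7.8,-31.5,32,-3.5,18.9,-6,-1],[-7.8,-31.5,32,-3.5,18.9,-8,-1],[-7.8,-31.5,32,-3.5,18.9,-10,-1],[-7.8,-31.5,32,-3.5,18.9,-12.3,-1],[-7.8,-31.5,32,-3.5,18.9,-12.3,-1],[-7.8,-31.5,32,-3.5,18.9,-12.3,-1]]'
python3 - <<'E'
from h import *
where();R=Rt(92.7,32,2.7);c=np.array([.3965,.3818,.1035]);go(c+.010*R[:,2],R)
t=cam("top"); s=cam("scene")
crop(t,"a1.png",40,170,130,120,5);crop(s,"a2.png",240,80,150,110,5)
E
```

```text
t: 2.7
tool_pos: [0.3316, 0.3785, 0.2029]
orientation: [[-0.044, 0.848, 0.528], [0.999, 0.039, 0.021], [-0.003, 0.528, -0.849]]
ft_force: [-0.7, -0.6, 0.5]
grip_width: 1.003
t 2.7 p [0.3316 0.3785 0.2029] F [-0.7 -0.6  0.5] g 1.003 q [ 1.09  0.26  2.14 -0.89  0.63  0.18]
[[-0.044, 0.848, 0.528], [0.999, 0.039, 0.021], [-0.003, 0.528, -0.849]]
turn [ 0.17 -0.1   0.15] | 0.2 shift cm [  7.02   0.36 -10.79]
```

View pics/a1.png

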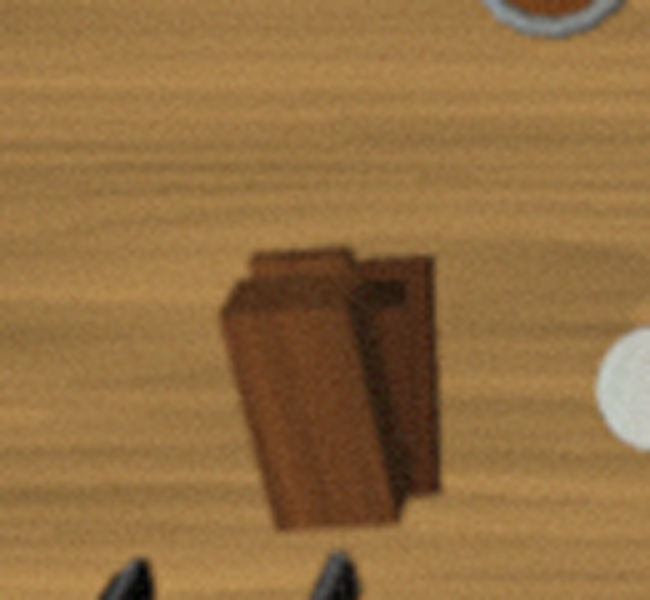

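View pics/a2.png

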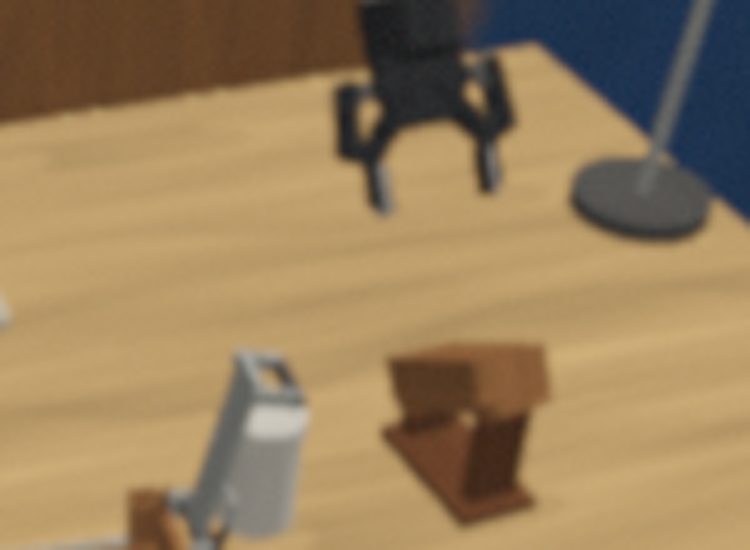

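The gripper is tilted and lined up above and behind the cap. The fingertips are at (143,560) and (343,552) in the top crop, and the cap is the only sloping brown tray on the rest. I'll check the tip projection, then descend.

```bash
python3 - <<'E'
from h import *
t=cam("top");s=cam("scene");st=env.state();R=st["orientation"];p=st["tool_pos"]
for l in (0.004,.017):
    P=np.array([p+R[:,2]*l+sg*.05*R[:,0] for sg in(1,-1)])
    print(l,(proj(t,P)-[40,170])*5,(proj(s,P)-[240,80])*5)
E
python3 -m creep '[[0.2,-0.1,0.1,2.5,0.35,-4.2,-1],[0.2,-0.1,0.1,4.8,0.35,-7.4,-1],[0.2,-0.1,0.1,5.8,0.35,-8.9,-1],[0.2,-0.1,0.1,6.5,0.35,-10,-1],[0.2,-0.1,0.1,6.95,0.35,-10.7,-1],[0.2,-0.1,0.1,6.95,0.35,-10.7,-1]]' 40
python3 - <<'E'
from h import *
where()
t=cam("top"); s=cam("scene")
crop(t,"b1.png",60,200,100,100,6);crop(s,"b2.png",260,100,120,100,6)
E
```

```text
0.004 [[126.74937607 566.36648974]
 [344.03985721 558.58452919]] [[495.63218208 190.02737469]
 [382.27212202 213.07573066]]
0.017 [[136.69575119 548.38566633]
 [351.60395895 540.62901806]] [[498.1939561  206.78860096]
 [385.06420963 230.20379575]]
t: 3.5
tool_pos: [0.4043, 0.3824, 0.0984]
orientation: [[-0.04, 0.846, 0.532], [0.999, 0.031, 0.027], [0.006, 0.532, -0.847]]
ft_force: [-0.8, 0.4, 0.5]
grip_width: 0.999
t 3.5 p [0.4043 0.3824 0.0984] F [-0.8  0.4  0.5] g 0.999 q [ 0.95  0.53  2.1  -1.28  0.45  0.51]
[[-0.04, 0.846, 0.532], [0.999, 0.031, 0.027], [0.006, 0.532, -0.847]]
```

View pics/b1.png

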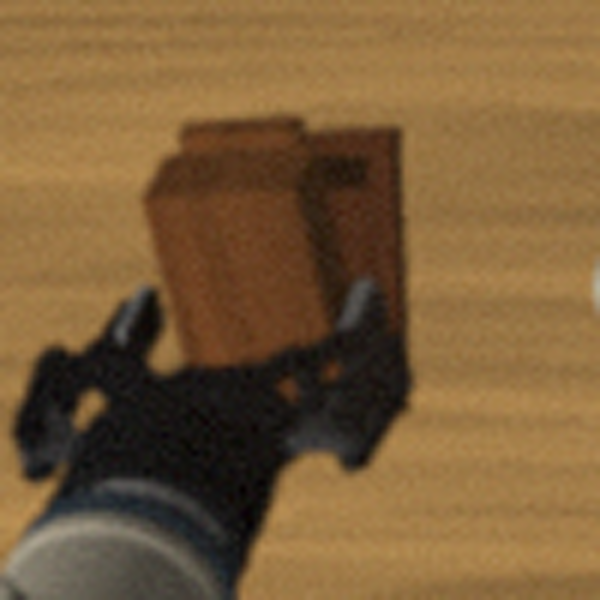

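View pics/b2.png

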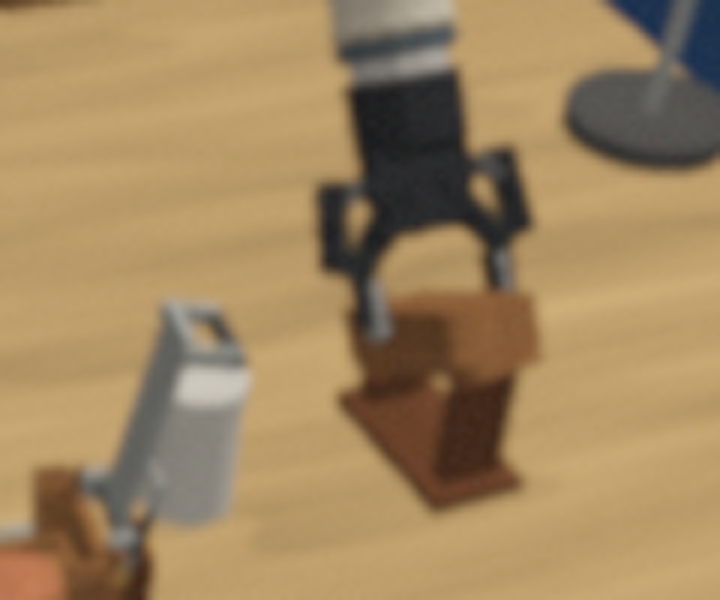

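The fingers straddle the tray's middle, so I'm closing on it now.

```bash
python3 -m creep '[[0,0,0,0,0,0,0.6],[0,0,0,0,0,0,0.6],[0,0,0,0,0,0,0.6],[0,0,0,0,0,0,0.6],[0,0,0,0,0,0,0.6]]' 50
python3 -m creep '[[0,0,0,-0.5,0,0.8,0.6],[0,0,0,-1.6,0,2.6,0.6],[0,0,0,-4.2,0,6.8,0.6],[0,0,0,-6.9,0,11,0.6],[0,0,0,-6.9,0,11,0.6]]'
python3 - <<'E'
from h import *
where()
t=cam("top"); s=cam("scene")
crop(t,"c1.png",30,200,130,120,5);crop(s,"c2.png",240,60,140,120,5)
E
```

```text
t: 4.1
tool_pos: [0.4028, 0.3831, 0.0992]
orientation: [[-0.044, 0.845, 0.532], [0.999, 0.034, 0.028], [0.006, 0.533, -0.846]]
ft_force: [-3.0, -1.7, 6.9]
grip_width: 0.744
t: 4.6
tool_pos: [0.3326, 0.3848, 0.2132]
orientation: [[-0.045, 0.844, 0.534], [0.999, 0.031, 0.035], [0.013, 0.535, -0.845]]
ft_force: [0.4, 1.1, -2.4]
grip_width: 0.736
t 4.6 p [0.3326 0.3848 0.2132] F [ 0.4  1.1 -2.4] g 0.736 q [ 1.09  0.25  2.13 -0.88  0.64  0.17]
[[-0.045, 0.844, 0.534], [0.999, 0.031, 0.035], [0.013, 0.535, -0.845]]
```

View pics/c2.png

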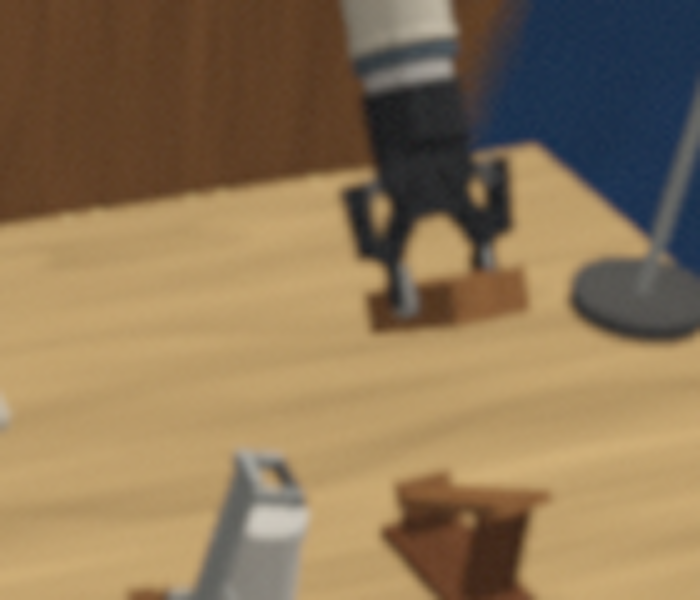

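View pics/c1.png

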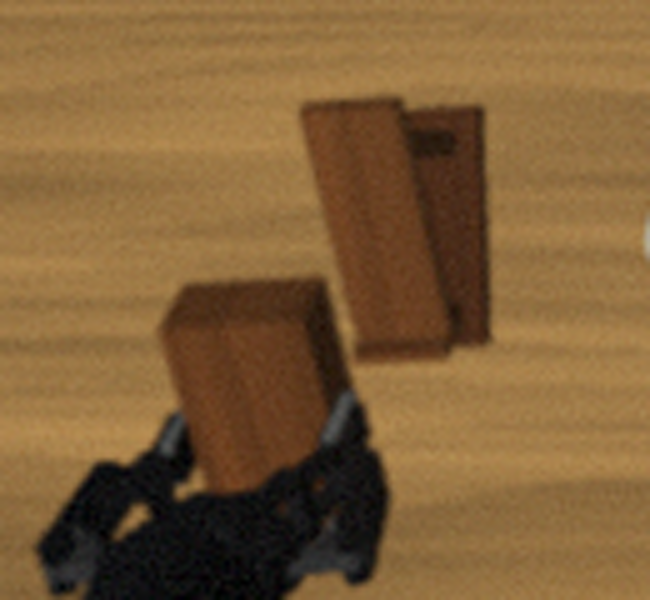

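The cap is held (opening 0.736, about 63 mm) and the rest is empty. I'll carry it high and around the robot side of the open clamp.

```bash
python3 -c "
from h import *
go([.38,.2,.36],Rt(45))"
```

```text
turn [ 11.56  31.05 -46.12] | 56.8 shift cm [  4.65 -18.34  15.05]
```

```bash
python3 -m creep '[[11.6,31,-46,4.7,-18.3,15,0.6],[11.6,31,-46,4.7,-18.3,15,0.6],[11.6,31,-46,4.7,-18.3,15,0.6],[11.6,31,-46,4.7,-18.3,15,0.6],[11.6,31,-46,4.7,-18.3,15,0.6],[11.6,31,-46,4.7,-18.3,15,0.6],[11.6,31,-46,4.7,-18.3,15,0.6]]'
python3 -c "
from h import *
where();go([.40,.0,.36],Rt(-6.8))"
```

```text
t: 5.4
tool_pos: [0.3825, 0.198, 0.3579]
orientation: [[0.712, 0.702, -0.004], [0.702, -0.712, -0.0], [-0.003, -0.003, -1.0]]
ft_force: [-0.6, 0.7, -2.8]
grip_width: 0.733
t 5.4 p [0.3825 0.198  0.3579] F [-0.6  0.7 -2.8] g 0.733 q [ 0.45 -0.    1.91  0.    1.24 -0.33]
[[0.712, 0.702, -0.004], [0.702, -0.712, -0.0], [-0.003, -0.003, -1.0]]
turn [ -0.09  -0.25 -51.41] | 51.4 shift cm [  1.75 -19.8    0.21]
```

```bash
python3 -m creep '[[0,-0.2,-51.4,1.8,-19.8,0.2,0.6],[0,-0.2,-51.4,1.8,-19.8,0.2,0.6],[0,-0.2,-51.4,1.8,-19.8,0.2,0.6],[0,-0.2,-51.4,1.8,-19.8,0.2,0.6],[0,-0.2,-51.4,1.8,-19.8,0.2,0.6],[0,-0.2,-51.4,1.8,-19.8,0.2,0.6],[0,-0.2,-51.4,1.8,-19.8,0.2,0.6]]'
python3 - <<'E'
from h import *
where();go([.5485,.005,.26],Rt(-6.8))
t=cam("top"); s=cam("scene")
crop(t,"d1.png",180,150,150,110,5);crop(s,"d2.png",160,90,150,120,5)
E
```

```text
t: 6.1
tool_pos: [0.3987, 0.0003, 0.3585]
orientation: [[0.994, -0.114, -0.002], [-0.114, -0.994, -0.001], [-0.002, 0.001, -1.0]]
ft_force: [-0.1, 0.4, -2.4]
grip_width: 0.738
t 6.1 p [3.987e-01 3.000e-04 3.585e-01] F [-0.1  0.4 -2.4] g 0.738 q [-0.03 -0.06  1.96 -0.    1.24  0.09]
[[0.994, -0.114, -0.002], [-0.114, -0.994, -0.001], [-0.002, 0.001, -1.0]]
turn [ 0.06 -0.12 -0.27] | 0.3 shift cm [14.98  0.47 -9.85]
```

View pics/d2.png

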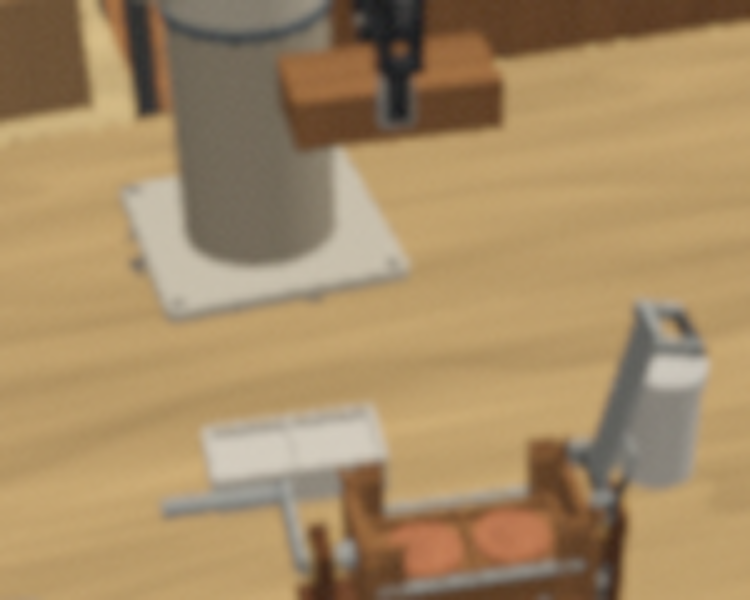

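View pics/d1.png

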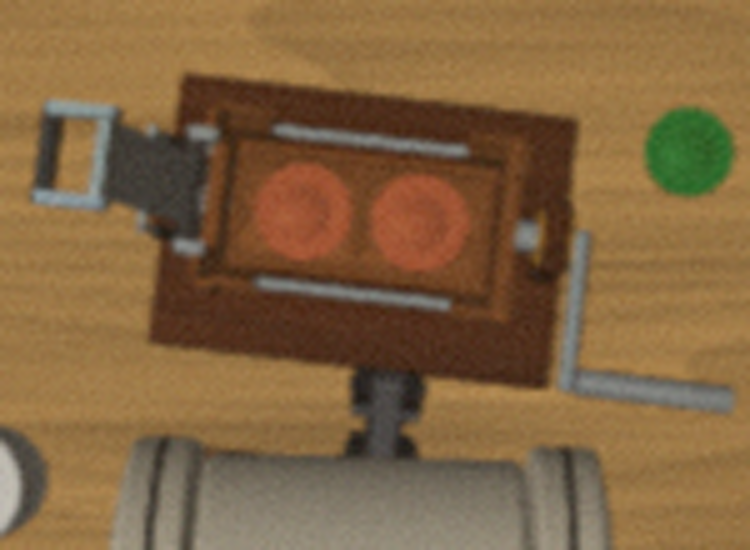

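```bash
python3 - <<'E'
from m import *
st=env.state();R=st["orientation"];p=st["tool_pos"]
q=np.array([T(a,(160,90),5) for a in((292,108),(500,85),(502,124),(300,148),(280,65),(484,35))])
o,d=ray(s,q); n=R[:,0]; P0=p+.032*n
P=o+d*(((P0-o)@n)/(d@n))[:,None]
print(((P-p)@R).round(4)[:4])
E
```

```text
[[ 0.032   0.0656 -0.0052]
 [ 0.032  -0.064  -0.0057]
 [ 0.032  -0.0659  0.0219]
 [ 0.032   0.0621  0.023 ]]
```

The held cap is level and centred on the tool: its ends are at -65 and +64 mm, the back at about -6 mm and the mouth at about +25 mm. I'll move it over the cradle.

```bash
python3 -m creep '[[0,0,-0.2,15,0.5,-2,0.6],[0,0,-0.2,15,0.5,-2,0.6],[0,0,-0.2,15,0.5,-4,0.6],[0,0,-0.2,15,0.5,-9,0.6],[0,0,-0.2,15,0.5,-14,0.6],[0,0,-0.2,15,0.5,-17,0.6],[0,0,-0.2,15,0.5,-17,0.6]]'
python3 - <<'E'
from h import *
where();go([.5485,.005,.127],Rt(-6.8))
t=cam("top"); s=cam("scene")
crop(t,"e1.png",180,130,150,110,5);crop(s,"e2.png",190,120,115,95,6)
E
```

```text
t: 7.0
tool_pos: [0.5455, 0.0072, 0.1851]
orientation: [[0.994, -0.11, -0.009], [-0.11, -0.994, -0.0], [-0.009, 0.001, -1.0]]
ft_force: [-0.9, -0.0, -1.5]
grip_width: 0.733
t 7.0 p [0.5455 0.0072 0.1851] F [-0.9 -0.  -1.5] g 0.733 q [-0.01  0.4   1.85 -0.    0.91  0.1 ]
[[0.994, -0.11, -0.009], [-0.11, -0.994, -0.0], [-0.009, 0.001, -1.0]]
turn [ 0.02 -0.52 -0.48] | 0.7 shift cm [ 0.3  -0.22 -5.81]
```

View pics/e2.png

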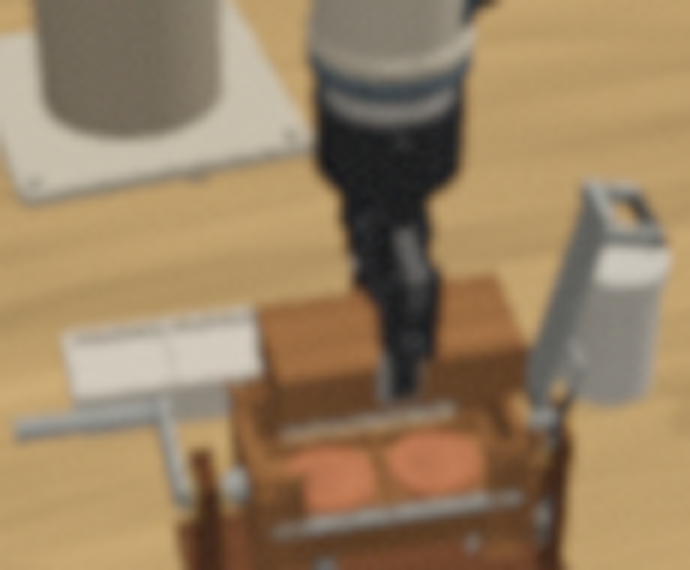

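View pics/e1.png

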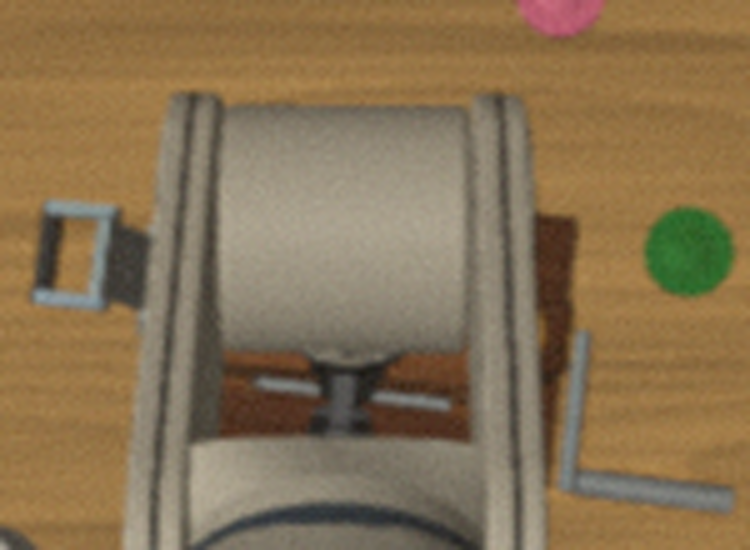

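The cap hangs over the cradle. I'll let it settle and re-read the pose before lowering.

```bash
python3 -m creep '[[0,0,0,0,0,0,0.6],[0,0,0,0,0,0,0.6]]'
python3 - <<'E'
from m import *
where();go([.5485,.005,.127],Rt(-6.8))
st=env.state();R=st["orientation"];p=st["tool_pos"]
crop(s,"e3.png",190,120,115,95,6)
E
```

```text
t: 7.3
tool_pos: [0.5505, 0.0067, 0.1925]
orientation: [[0.994, -0.112, 0.006], [-0.112, -0.994, -0.0], [0.006, -0.0, -1.0]]
ft_force: [-0.1, -0.5, -1.4]
grip_width: 0.741
t 7.4 p [0.55   0.0067 0.192 ] F [ 0.2 -0.  -1.6] g 0.739 q [-0.01  0.39  1.84 -0.    0.91  0.1 ]
[[0.994, -0.113, 0.005], [-0.113, -0.994, -0.0], [0.005, -0.0, -1.0]]
turn [ 0.02  0.27 -0.33] | 0.4 shift cm [-0.15 -0.17 -6.5 ]
```

View pics/e3.png

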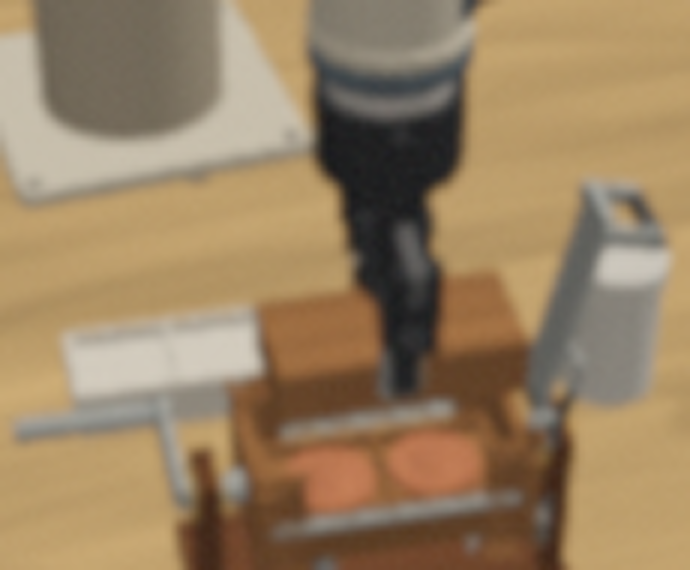

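```bash
python3 -m creep '[[0,0,-0.2,-0.1,-0.15,-0.5,0.6],[0,0,-0.2,-0.1,-0.15,-1.5,0.6],[0,0,-0.2,-0.1,-0.15,-2.5,0.6],[0,0,-0.2,-0.1,-0.15,-3.5,0.6],[0,0,-0.2,-0.1,-0.15,-4.3,0.6],[0,0,-0.2,-0.1,-0.15,-5,0.6],[0,0,-0.2,-0.1,-0.15,-5,0.6]]'
python3 - <<'E'
from m import *
where();go([.5485,.005,.127],Rt(-6.8))
crop(s,"f1.png",190,140,115,95,6)
E
```

```text
t: 8.1
tool_pos: [0.5473, 0.0052, 0.1388]
orientation: [[0.993, -0.116, -0.001], [-0.116, -0.993, -0.0], [-0.001, 0.0, -1.0]]
ft_force: [-0.1, -1.2, -1.5]
grip_width: 0.739
t 8.2 p [0.548  0.0052 0.1399] F [ 0.5  0.2 -1.4] g 0.734 q [-0.01  0.46  1.87 -0.    0.8   0.1 ]
[[0.993, -0.116, 0.001], [-0.116, -0.993, -0.0], [0.001, 0.0, -1.0]]
turn [ 0.01  0.06 -0.12] | 0.1 shift cm [ 0.05 -0.02 -1.29]
```

View pics/f1.png

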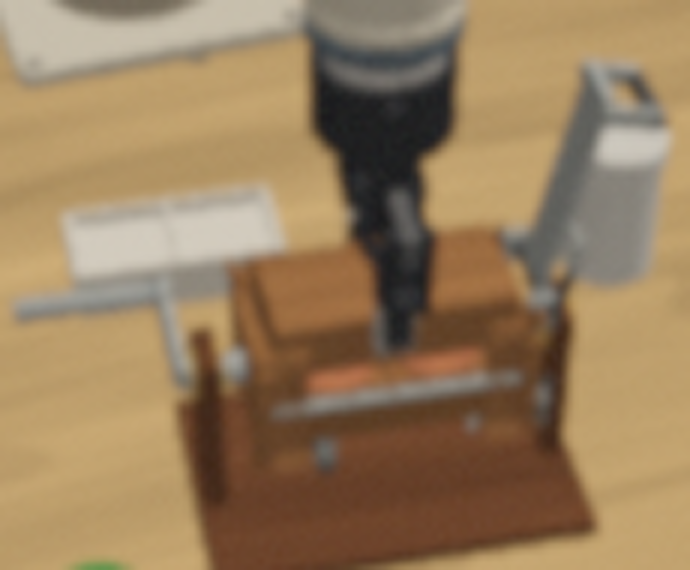

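The cap has entered the pocket without touching anything. I'll lower it slowly until it makes contact.

```bash
python3 -m creep '[[0,0,-0.1,0,0,-0.5,0.6],[0,0,-0.1,0,0,-0.9,0.6],[0,0,-0.1,0,0,-1.1,0.6],[0,0,-0.1,0,0,-1.1,0.6]]'
python3 - <<'E'
from m import *
where()
crop(s,"g1.png",190,140,115,95,6)
E
```

```text
t: 8.6
tool_pos: [0.5478, 0.0051, 0.1288]
orientation: [[0.993, -0.118, 0.001], [-0.118, -0.993, -0.0], [0.001, 0.0, -1.0]]
ft_force: [0.2, 0.2, -1.5]
grip_width: 0.736
t 8.7 p [0.548  0.0051 0.1291] F [ 0.7 -1.  -1.5] g 0.74 q [-0.01  0.48  1.88 -0.    0.78  0.11]
[[0.993, -0.118, 0.001], [-0.118, -0.993, -0.0], [0.001, 0.0, -1.0]]
```

View pics/g1.png

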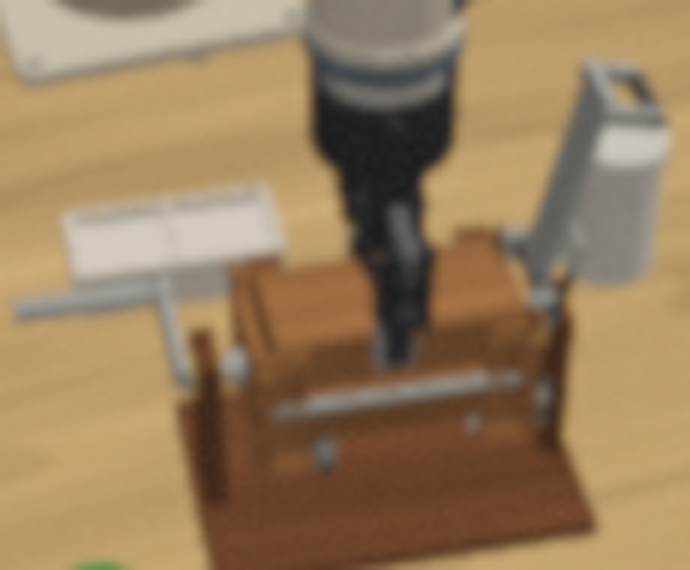

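```bash
python3 -m creep '[[0,0,0,0,0,-0.15,0.6],[0,0,0,0,0,-0.3,0.6],[0,0,0,0,0,-0.3,0.6]]'
python3 -c "
from h import *
where()"
```

```text
t: 9.0
tool_pos: [0.5478, 0.0051, 0.1259]
orientation: [[0.993, -0.118, 0.001], [-0.118, -0.993, -0.0], [0.001, 0.0, -1.0]]
ft_force: [-0.0, 0.9, -2.0]
grip_width: 0.74
t 9.0 p [0.5478 0.0051 0.1259] F [-0.   0.9 -2. ] g 0.74 q [-0.01  0.49  1.88 -0.    0.77  0.11]
[[0.993, -0.118, 0.001], [-0.118, -0.993, -0.0], [0.001, 0.0, -1.0]]
```

```bash
python3 -m creep '[[0,0,0,0,0,-0.15,0.6],[0,0,0,0,0,-0.3,0.6],[0,0,0,0,0,-0.3,0.6]]'
python3 - <<'E'
from m import *
where()
crop(s,"g2.png",190,140,115,95,6)
E
```

```text
t: 9.3
tool_pos: [0.548, 0.005, 0.1235]
orientation: [[0.993, -0.118, 0.001], [-0.118, -0.993, -0.0], [0.001, 0.0, -1.0]]
ft_force: [-1.3, 0.4, 5.5]
grip_width: 0.74
t 9.4 p [0.5481 0.0051 0.1236] F [-0.9  0.4  4. ] g 0.74 q [-0.01  0.49  1.88 -0.    0.77  0.11]
[[0.993, -0.118, 0.002], [-0.118, -0.993, -0.0], [0.002, 0.0, -1.0]]
```

View pics/g2.png

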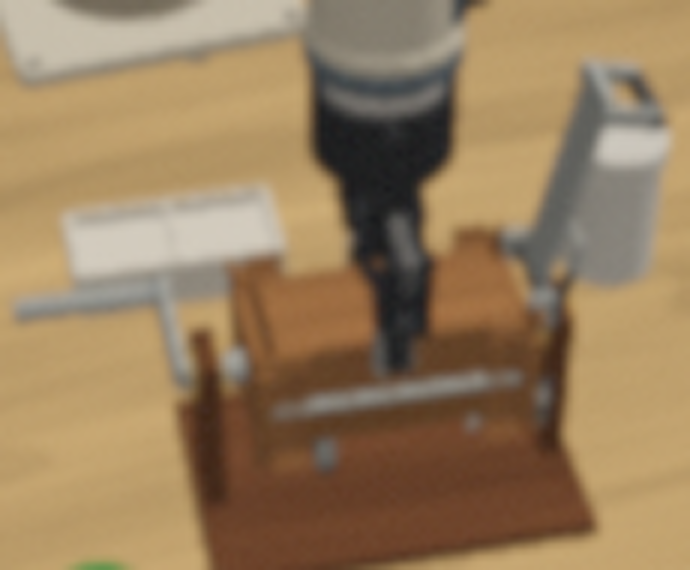

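Contact at TCP z 0.1235: the force went from -2 to +5 N, so the cap is seated. I'll release and rise.

```bash
python3 -m creep '[[0,0,0,0,0,0,-1],[0,0,0,0,0,0,-1],[0,0,0,0,0,0,-1],[0,0,0,0,0,0,-1]]'
python3 -m creep '[[0,0,0,0,0,1,-1],[0,0,0,0,0,4,-1],[0,0,0,0,0,9,-1],[0,0,0,0,0,14,-1],[0,0,0,0,0,19,-1],[0,0,0,-4,0,21,-1],[0,0,0,-9,-4,21,-1],[0,0,0,-13,-8,21,-1]]'
python3 - <<'E'
from m import *
where()
crop(t,"i1.png",180,130,150,110,5)
crop(s,"i2.png",190,140,115,95,6)
E
```

```text
t: 9.8
tool_pos: [0.548, 0.0052, 0.1231]
orientation: [[0.993, -0.118, 0.001], [-0.118, -0.993, -0.0], [0.001, 0.0, -1.0]]
ft_force: [0.0, -0.6, 0.3]
grip_width: 1.001
t: 10.6
tool_pos: [0.4316, -0.0606, 0.3347]
orientation: [[0.993, -0.115, 0.004], [-0.115, -0.993, -0.001], [0.004, 0.0, -1.0]]
ft_force: [-0.3, -1.4, 0.2]
grip_width: 1.0
t 10.7 p [ 0.4288 -0.0627  0.3338] F [0.3 1.3 0.8] g 1.002 q [-0.17  0.03  1.94 -0.    1.18 -0.05]
[[0.993, -0.121, 0.001], [-0.121, -0.993, -0.001], [0.001, 0.001, -1.0]]
```

View pics/i2.png

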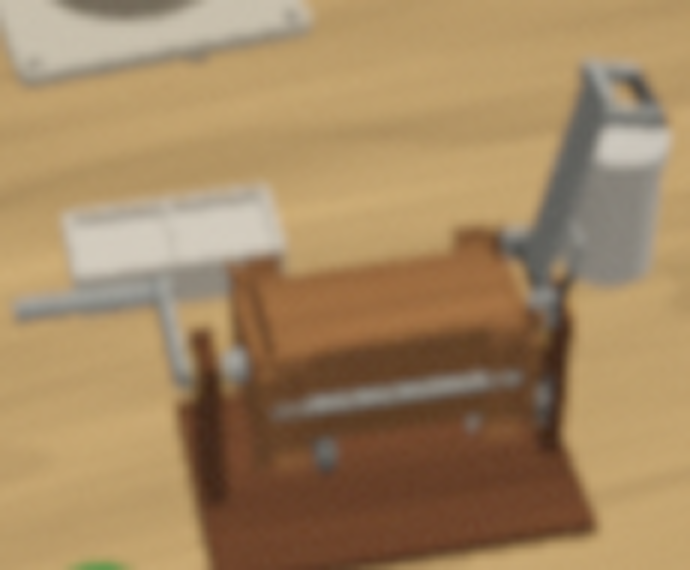

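View pics/i1.png

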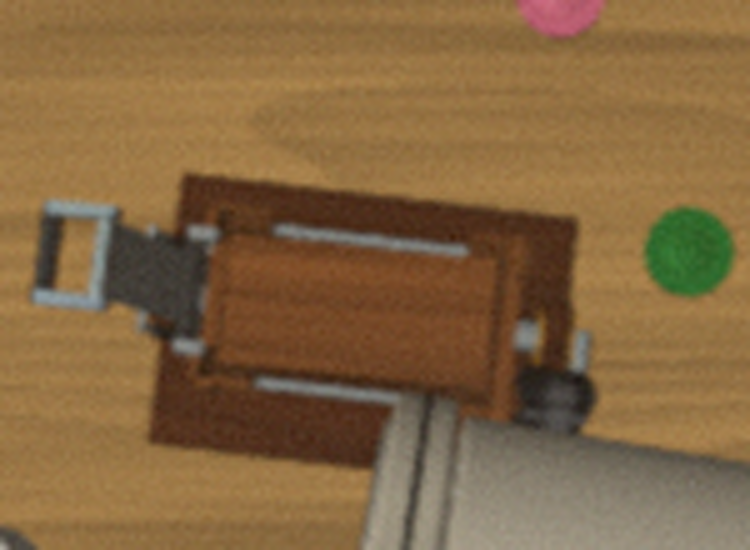

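The cap lies squarely in the pocket: its back quad runs (210,232)–(497,255)–(490,397)–(213,372) in the top crop. Before planning the push, I'll check where the model predicts the clamp a bar against the picture.

```bash
cat >> h.py <<'E'
SO=np.array([.5483,.005,0]);_a=np.radians(-6.8)
SR=np.array([[np.cos(_a),-np.sin(_a),0],[np.sin(_a),np.cos(_a),0],[0,0,1]])
def S(x,y,z): return SO+SR@np.array([x,y,z])/1000.  # mm in stand frame (z above desk)
def bar(th,x=0): return S(x,84-120*np.cos(th)+27*np.sin(th),137.5+120*np.sin(th)+27*np.cos(th))
E
python3 - <<'E'
from m import *
P=np.array([bar(1.8,-23),bar(1.8,23)])
print(P,(proj(t,P)-[180,130])*5,(proj(s,P)-[190,140])*6)
c=onz(t,[T(a,(180,130),5) for a in((210,233),(497,255),(490,397),(213,372))],.134)
print(c.mean(0), ((c-SO)@SR).round(4))
P=np.array([S(x,-156,100) for x in(-70,)]);print("crank",(proj(t,P)-[180,155])*5)
go(S(0,185,330),Rt(-6.8)); go(S(0,185,250),Rt(-6.8))
E
```

```text
[[0.54174922 0.14431378 0.24822726]
 [0.58742564 0.13886719 0.24822726]] [[ 39.98245727 303.52955887]
 [ 53.52231299 200.69679725]] [[628.71227083  67.67465475]
 [655.84572742 118.96326903]]
[0.54710882 0.00915502 0.134     ] [[ 0.03    0.0785  0.134 ]
 [ 0.0355 -0.0634  0.134 ]
 [-0.0344 -0.0677  0.134 ]
 [-0.0379  0.0685  0.134 ]]
crank [[651.44932589 363.75096233]]
turn [0.02 0.2  0.1 ] | 0.2 shift cm [13.77 24.99 -0.42]
turn [0.02 0.2  0.1 ] | 0.2 shift cm [13.77 24.99 -8.42]
```

The predicted bar ends and crank match the pictures within a pixel or two. With the fingers shut, I'll cross above the clamp, drop behind it at +y and push it over.

```bash
python3 -m creep '[[0,0,0,3.5,6,1,1],[0,0,0,6,11,1,1],[0,0,0,8.5,16,1,1],[0,0,0,11,20,1,1],[0,0,0,13.8,25,0.5,1],[0,0,0,13.8,25,-3.5,1],[0,0,0,13.8,25,-8,1],[0,0,0,13.8,25,-8.5,1]]'
python3 - <<'E'
from h import *
where();print(((env.state()["tool_pos"]-SO)@SR).round(4))
s=cam("scene");crop(s,"j2.png",200,100,130,110,5)
go(S(0,100,250),Rt(-6.8)); go(S(0,30,250),Rt(-6.8))
E
```

```text
t: 11.6
tool_pos: [0.5679, 0.1908, 0.2419]
orientation: [[0.993, -0.115, -0.009], [-0.115, -0.993, -0.003], [-0.009, 0.004, -1.0]]
ft_force: [-0.5, -0.2, -0.7]
grip_width: -0.002
t 11.6 p [0.5679 0.1908 0.2419] F [-0.5 -0.2 -0.7] g -0.002 q [ 0.3   0.4   1.69 -0.    1.07  0.42]
[[0.993, -0.115, -0.009], [-0.115, -0.993, -0.003], [-0.009, 0.004, -1.0]]
[-0.0025  0.1868  0.2419]
turn [ 0.15 -0.37 -0.13] | 0.4 shift cm [-0.86 -8.58  0.58]
turn [ 0.15 -0.37 -0.13] | 0.4 shift cm [ -1.69 -15.53   0.58]
```

View pics/j2.png

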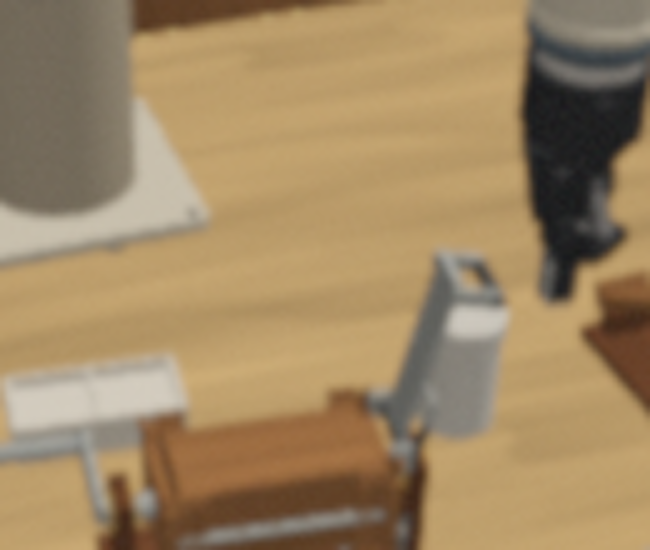

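```bash
python3 -m creep '[[0,0,0,-0.3,-2.5,0,1],[0,0,0,-0.5,-4.5,0,1],[0,0,0,-0.7,-6.5,0,1],[0,0,0,-1,-8.5,0.2,1],[0,0,0,-1.2,-10.5,0.3,1],[0,0,0,-1.4,-12.5,0.3,1]]'
python3 - <<'E'
from h import *
where();print(((env.state()["tool_pos"]-SO)@SR).round(4))
s=cam("scene");crop(s,"k2.png",200,100,130,110,5)
E
```

```text
t: 12.25
tool_pos: [0.5582, 0.0646, 0.2542]
orientation: [[0.993, -0.119, 0.006], [-0.119, -0.993, 0.002], [0.006, -0.003, -1.0]]
ft_force: [0.6, 5.6, -4.2]
grip_width: -0.001
t 12.25 p [0.5582 0.0646 0.2542] F [ 0.6  5.6 -4.2] g -0.001 q [0.09 0.32 1.77 0.   1.04 0.21]
[[0.993, -0.119, 0.006], [-0.119, -0.993, 0.002], [0.006, -0.003, -1.0]]
[0.0028 0.0604 0.2542]
```

View pics/k2.png

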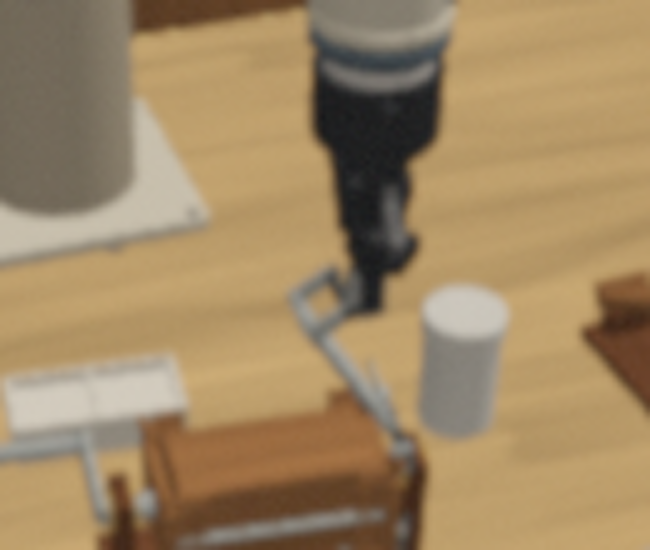

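The clamp arm is being pushed over as planned and is at about 1 rad. I'll keep pushing past centre.

```bash
python3 -m creep '[[0,0,0,-0.2,-1.5,-0.2,1],[0,0,0,-0.4,-3,-0.5,1],[0,0,0,-0.6,-4.5,-0.8,1],[0,0,0,-0.6,-5.5,-0.8,1],[0,0,0,-0.6,-5.5,-0.8,1],[0,0,0,-0.6,-5.5,3,1]]'
python3 - <<'E'
from h import *
where();print(((env.state()["tool_pos"]-SO)@SR).round(4))
s=cam("scene");crop(s,"l2.png",200,100,130,110,5)
E
```

```text
t: 12.9
tool_pos: [0.5481, 0.0088, 0.2773]
orientation: [[0.993, -0.119, -0.008], [-0.119, -0.993, -0.0], [-0.008, 0.001, -1.0]]
ft_force: [0.6, -0.1, -0.0]
grip_width: 0.001
t 12.9 p [0.5481 0.0088 0.2773] F [ 0.6 -0.1 -0. ] g 0.001 q [-0.01  0.28  1.77 -0.    1.1   0.11]
[[0.993, -0.119, -0.008], [-0.119, -0.993, -0.0], [-0.008, 0.001, -1.0]]
[-0.0007  0.0038  0.2773]
```

View pics/l2.png

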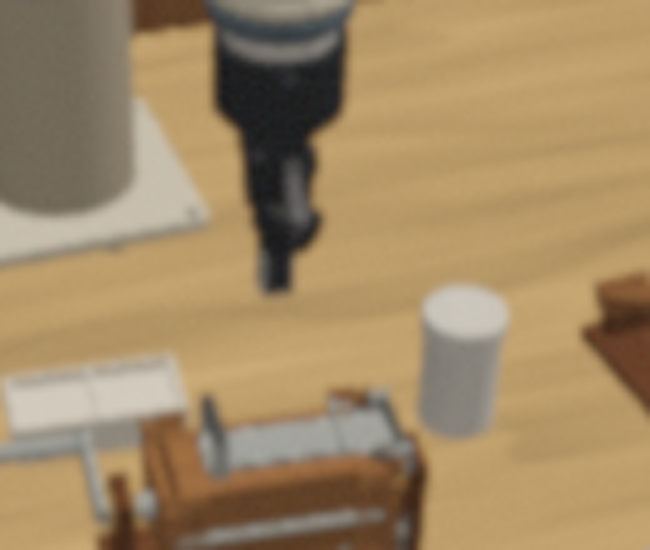

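Clamp a is shut flat on the cap, with its strip at (230–400, 440) in the crop. On to the crank.

```bash
python3 - <<'E'
from h import *
go(S(-70,-156,200),Rt(-6.8)); go(S(-70,-156,98),Rt(-6.8))
E
```

```text
turn [0.02 0.3  0.02] | 0.3 shift cm [ -9.22 -15.07  -8.62]
turn [0.02 0.3  0.02] | 0.3 shift cm [ -9.22 -15.07 -18.82]
```

```bash
python3 -m creep '[[0,0,0,-3,-5,0,-1],[0,0,0,-6,-9.5,0,-1],[0,0,0,-9.2,-13.5,-2,-1],[0,0,0,-9.2,-15,-5,-1],[0,0,0,-9.2,-15,-8.5,-1],[0,0,0,-9.2,-15,-8.5,-1],[0,0,0,-9.2,-15,-8.5,-1]]'
python3 - <<'E'
from h import *
where();print(((env.state()["tool_pos"]-SO)@SR).round(4))
s=cam("scene");t=cam("top");crop(s,"m2.png",160,130,130,100,6);crop(t,"m1.png",240,160,120,100,6)
go(S(-70,-156,98),Rt(-6.8))
E
```

```text
t: 13.65
tool_pos: [0.4592, -0.1406, 0.1965]
orientation: [[0.993, -0.118, 0.001], [-0.118, -0.993, -0.0], [0.001, -0.0, -1.0]]
ft_force: [0.1, -0.0, 0.4]
grip_width: 0.998
t 13.65 p [ 0.4592 -0.1406  0.1965] F [ 0.1 -0.   0.4] g 0.998 q [-0.32  0.29  1.98  0.    0.87 -0.2 ]
[[0.993, -0.118, 0.001], [-0.118, -0.993, -0.0], [0.001, -0.0, -1.0]]
[-0.0712 -0.1551  0.1965]
turn [ 0.06  0.23 -0.08] | 0.3 shift cm [-0.   -0.11 -9.98]
```

View pics/m2.png

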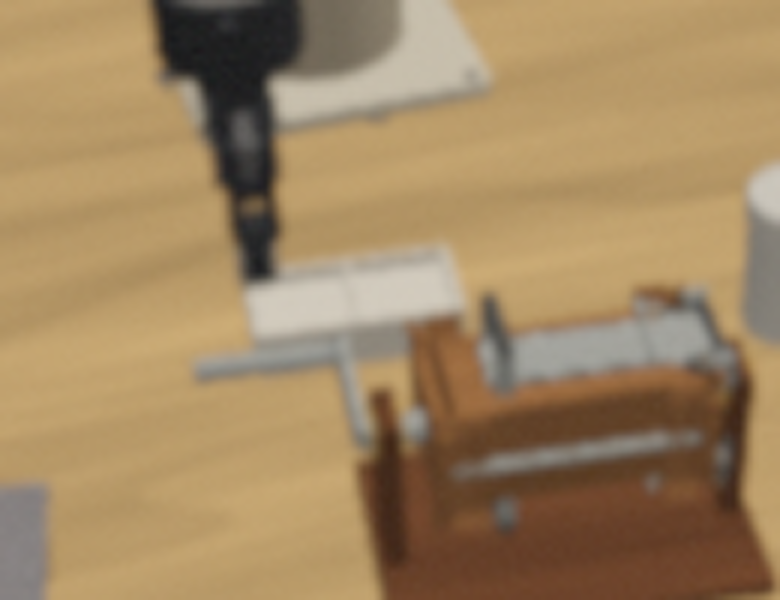

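View pics/m1.png

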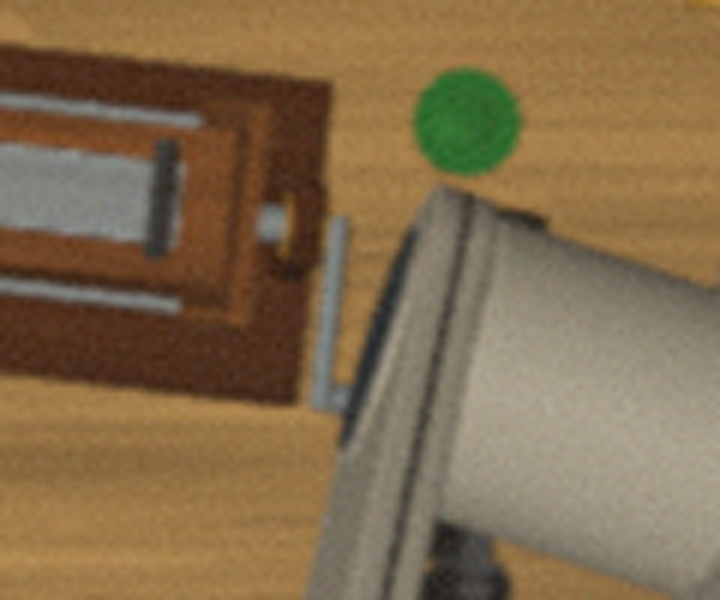

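Checking clearance from the inner finger to the white look-alike tray before I go down.

```bash
python3 - <<'E'
from h import *
t=cam("top")
print(onz(t,np.array([(395,408),(474,415),(471,453),(392,447)])/1.5625,.034).round(3))
p=env.state()["tool_pos"];R=env.state()["orientation"]
print([(p+R@[-.057,sy*.011,0]).round(3) for sy in(1,-1)],[(p+R@[-.043,sy*.043,0]).round(3) for sy in(1,-1)])
E
```

```text
[[ 0.373  0.004  0.034]
 [ 0.361 -0.13   0.034]
 [ 0.298 -0.124  0.034]
 [ 0.308  0.009  0.034]]
[array([ 0.402, -0.145,  0.198]), array([ 0.405, -0.123,  0.198])] [array([ 0.413, -0.178,  0.198]), array([ 0.423, -0.093,  0.198])]
```

Clear by 30 mm, and higher than it. I'll go down and grip.

```bash
python3 -m creep '[[0,0.2,0,0,-0.1,-4,-1],[0,0.2,0,0,-0.1,-8,-1],[0,0.2,0,0,-0.1,-9.8,-1],[0,0.2,0,0,-0.1,-9.8,-1],[0,0.2,0,0,-0.1,-9.8,0.9],[0,0.2,0,0,-0.1,-9.8,0.9],[0,0.2,0,0,-0.1,-9.8,0.9],[0,0.2,0,0,-0.1,-9.8,0.9]]' 40
python3 -m creep '[[0,0,0,0,0,0,0.9],[0,0,0,0,0,0,0.9]]'
python3 - <<'E'
from h import *
where();print(((env.state()["tool_pos"]-SO)@SR).round(4))
s=cam("scene");t=cam("top");crop(s,"n2.png",160,130,130,100,6)
E
```

```text
t: 14.6
tool_pos: [0.4595, -0.1419, 0.0992]
orientation: [[0.993, -0.118, -0.0], [-0.118, -0.993, -0.001], [0.0, 0.001, -1.0]]
ft_force: [0.3, 0.1, -0.1]
grip_width: 0.329
t: 14.8
tool_pos: [0.4599, -0.1419, 0.099]
orientation: [[0.993, -0.118, 0.0], [-0.118, -0.993, -0.001], [0.001, 0.001, -1.0]]
ft_force: [2.0, 1.6, 7.7]
grip_width: 0.145
t 14.8 p [ 0.4599 -0.1419  0.099 ] F [2.  1.6 7.7] g 0.145 q [-0.32  0.46  2.03 -0.    0.65 -0.2 ]
[[0.993, -0.118, 0.0], [-0.118, -0.993, -0.001], [0.001, 0.001, -1.0]]
[-0.0703 -0.1564  0.099 ]
```

View pics/n2.png

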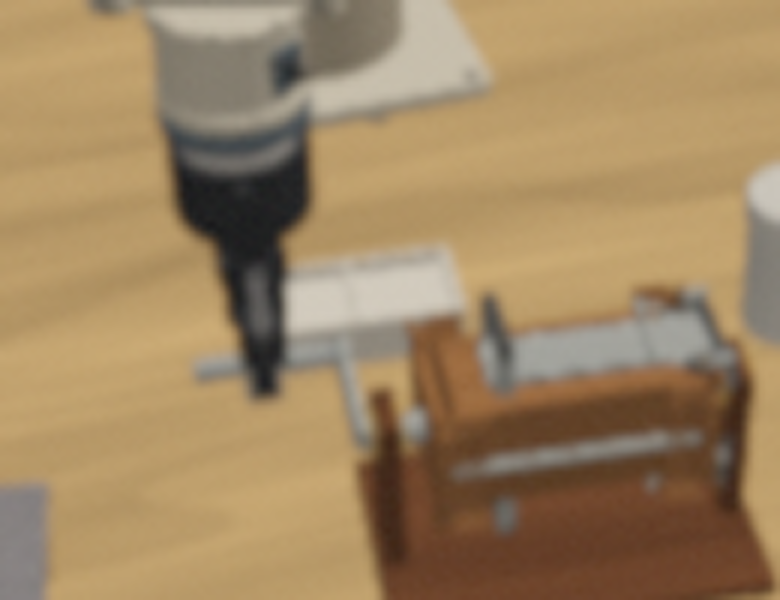

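The bar is gripped (opening ≈ 12–14 mm). I'll compute the arc offsets in world cm.

```bash
python3 - <<'E'
from h import *
for d in range(0,181,12):
    a=np.radians(d); v=SR@np.array([70*(1-np.cos(a)),0,70*np.sin(a)])/10
    print(d,v.round(2))
E
```

```text
0 [0. 0. 0.]
12 [ 0.15 -0.02  1.46]
24 [ 0.6  -0.07  2.85]
36 [ 1.33 -0.16  4.11]
48 [ 2.3  -0.27  5.2 ]
60 [ 3.48 -0.41  6.06]
72 [ 4.8  -0.57  6.66]
84 [ 6.22 -0.74  6.96]
96 [ 7.68 -0.92  6.96]
108 [ 9.1  -1.08  6.66]
120 [10.43 -1.24  6.06]
132 [11.6  -1.38  5.2 ]
144 [12.57 -1.5   4.11]
156 [13.3  -1.59  2.85]
168 [13.75 -1.64  1.46]
180 [13.9  -1.66  0.  ]
```

```bash
python3 -m creep '[[0,0,0,0.04,0,0.7,0.9],[0,0,0,0.15,-0.02,1.45,0.9],[0,0,0,0.35,-0.05,2.15,0.9],[0,0,0,0.6,-0.07,2.85,0.9],[0,0,0,0.95,-0.1,3.5,0.9],[0,0,0,1.33,-0.16,4.1,0.9],[0,0,0,2.3,-0.27,5.2,0.9],[0,0,0,3.5,-0.4,6.05,0.9]]'
python3 - <<'E'
from h import *
where();print(((env.state()["tool_pos"]-SO)@SR).round(4))
s=cam("scene");crop(s,"o2.png",160,110,130,110,5)
E
```

```text
t: 15.7
tool_pos: [0.4847, -0.1447, 0.1575]
orientation: [[0.993, -0.117, -0.023], [-0.117, -0.993, 0.003], [-0.024, -0.0, -1.0]]
ft_force: [-35.4, -6.7, 21.2]
grip_width: 0.145
t 15.7 p [ 0.4847 -0.1447  0.1575] F [-35.4  -6.7  21.2] g 0.145 q [-0.31  0.39  1.94 -0.01  0.83 -0.19]
[[0.993, -0.117, -0.023], [-0.117, -0.993, 0.003], [-0.024, -0.0, -1.0]]
[-0.0454 -0.1562  0.1575]
```

View pics/o2.png

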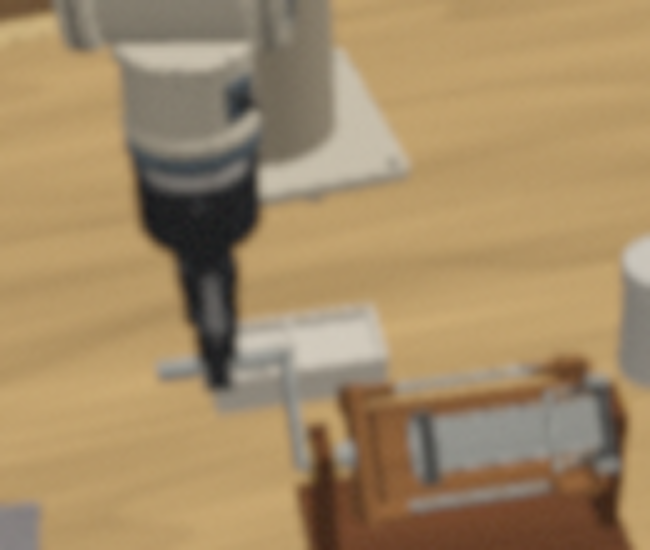

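The cradle is turning well (~52°), with the arm lagging slightly. I'll continue more slowly.

```bash
python3 -m creep '[[0,0,0,0,0,0,0.9],[0,0,0,0.6,-0.08,0.32,0.9],[0,0,0,1.3,-0.16,0.6,0.9],[0,0,0,2,-0.25,0.78,0.9],[0,0,0,2.75,-0.33,0.9,0.9],[0,0,0,3.5,-0.42,0.94,0.9],[0,0,0,4.2,-0.5,0.9,0.9],[0,0,0,4.9,-0.6,0.78,0.9]]'
python3 - <<'E'
from h import *
where();print(((env.state()["tool_pos"]-SO)@SR).round(4))
E
```

```text
t: 16.55
tool_pos: [0.5416, -0.1514, 0.1679]
orientation: [[0.993, -0.118, -0.005], [-0.118, -0.993, 0.0], [-0.005, 0.0, -1.0]]
ft_force: [-7.6, 0.3, 10.8]
grip_width: 0.145
t 16.55 p [ 0.5416 -0.1514  0.1679] F [-7.6  0.3 10.8] g 0.145 q [-0.29  0.44  1.82 -0.    0.88 -0.17]
[[0.993, -0.118, -0.005], [-0.118, -0.993, 0.0], [-0.005, 0.0, -1.0]]
[ 0.0118 -0.1561  0.1679]
```

```bash
python3 -m creep '[[0,0,0,0.7,-0.08,-0.18,0.9],[0,0,0,1.4,-0.16,-0.45,0.9],[0,0,0,2.05,-0.24,-0.8,0.9],[0,0,0,2.65,-0.3,-1.2,0.9],[0,0,0,3.2,-0.38,-1.65,0.9],[0,0,0,3.72,-0.44,-2.2,0.9],[0,0,0,4.2,-0.5,-2.75,0.9],[0,0,0,4.2,-0.5,-2.75,0.9]]'
python3 - <<'E'
from h import *
where();print(((env.state()["tool_pos"]-SO)@SR).round(4))
s=cam("scene");crop(s,"p2.png",160,110,130,110,5)
E
```

```text
t: 17.35
tool_pos: [0.5842, -0.1565, 0.1388]
orientation: [[0.993, -0.118, -0.004], [-0.118, -0.993, 0.0], [-0.004, 0.0, -1.0]]
ft_force: [-1.6, -0.2, -3.0]
grip_width: 0.141
t 17.35 p [ 0.5842 -0.1565  0.1388] F [-1.6 -0.2 -3. ] g 0.141 q [-0.28  0.54  1.74 -0.    0.87 -0.16]
[[0.993, -0.118, -0.004], [-0.118, -0.993, 0.0], [-0.004, 0.0, -1.0]]
[ 0.0548 -0.1561  0.1388]
```

View pics/p2.png

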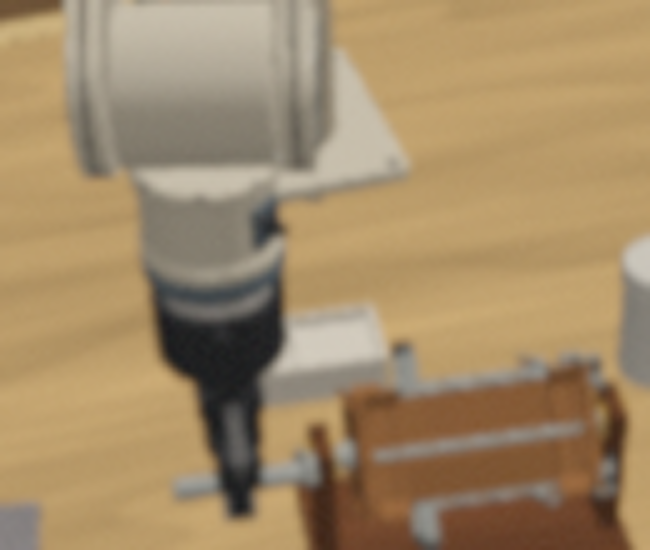

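At about 144°, turning cleanly. The last part goes down to the stop.

```bash
python3 -m creep '[[0,0,0,0.4,-0.05,-0.62,0.9],[0,0,0,0.72,-0.09,-1.25,0.9],[0,0,0,0.97,-0.12,-1.95,0.9],[0,0,0,1.17,-0.14,-2.65,0.9],[0,0,0,1.28,-0.15,-3.35,0.9],[0,0,0,1.33,-0.16,-4.1,0.9],[0,0,0,1.33,-0.16,-4.3,0.9],[0,0,0,1.33,-0.16,-4.3,0.9]]'
python3 - <<'E'
from h import *
where();print(((env.state()["tool_pos"]-SO)@SR).round(4))
s=cam("scene");crop(s,"q2.png",160,130,130,110,5)
E
```

```text
t: 18.2
tool_pos: [0.5988, -0.1582, 0.0964]
orientation: [[0.993, -0.118, -0.001], [-0.118, -0.993, -0.0], [-0.001, 0.0, -1.0]]
ft_force: [0.6, 0.9, -0.7]
grip_width: 0.149
t 18.2 p [ 0.5988 -0.1582  0.0964] F [ 0.6  0.9 -0.7] g 0.149 q [-0.28  0.61  1.72 -0.    0.8  -0.16]
[[0.993, -0.118, -0.001], [-0.118, -0.993, -0.0], [-0.001, 0.0, -1.0]]
[ 0.0695 -0.1561  0.0964]
```

View pics/q2.png

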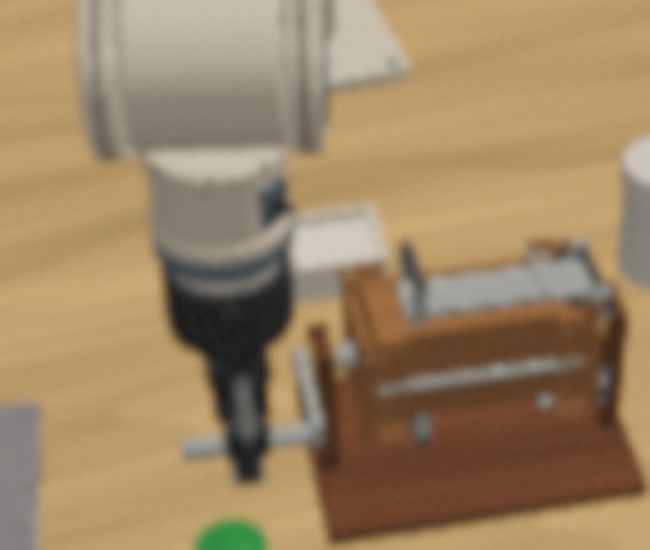

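The picture shows it fully over. I'll press slightly to confirm the stop, then release and rise.

```bash
python3 -m creep '[[0,0,0,0,0,-0.3,0.9],[0,0,0,0,0,-0.5,0.9],[0,0,0,0,0,-0.5,0.9]]'
python3 -m creep '[[0,0,0,0,0,0.3,-1],[0,0,0,0,0,0.3,-1],[0,0,0,0,0,0.3,-1],[0,0,0,0,0,0.3,-1],[0,0,0,0,0,4,-1],[0,0,0,0,0,9,-1],[0,0,0,0,0,14,-1],[0,0,0,0,0,19,-1]]'
python3 - <<'E'
from h import *
where()
s=cam("scene");crop(s,"r2.png",160,130,130,110,5)
E
```

```text
t: 18.55
tool_pos: [0.5989, -0.1583, 0.0915]
orientation: [[0.993, -0.118, -0.0], [-0.118, -0.993, -0.0], [-0.0, 0.0, -1.0]]
ft_force: [2.3, 1.5, 3.0]
grip_width: 0.148
t: 19.35
tool_pos: [0.5976, -0.1582, 0.2826]
orientation: [[0.993, -0.118, -0.003], [-0.118, -0.993, -0.0], [-0.003, 0.0, -1.0]]
ft_force: [1.5, -1.2, -0.3]
grip_width: 1.003
t 19.35 p [ 0.5976 -0.1582  0.2826] F [ 1.5 -1.2 -0.3] g 1.003 q [-0.28  0.38  1.61 -0.    1.15 -0.16]
[[0.993, -0.118, -0.003], [-0.118, -0.993, -0.0], [-0.003, 0.0, -1.0]]
```

View pics/r2.png

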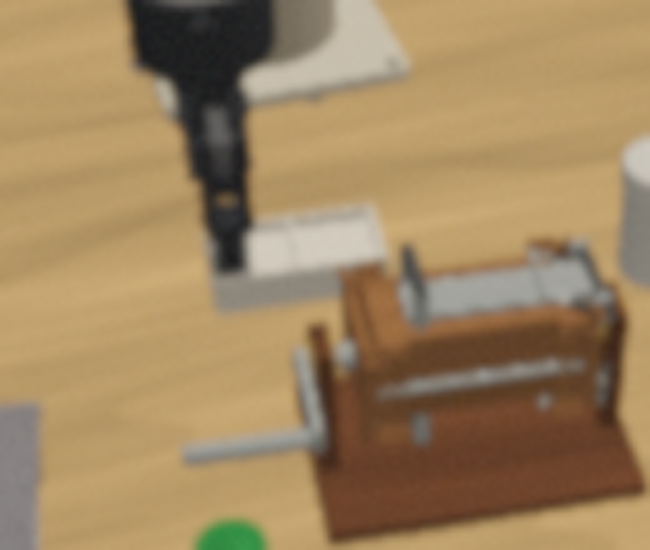

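```bash
python3 - <<'E'
from h import *
s=cam("scene")
for d in (170,176,180):
    a=np.radians(d)
    P=np.array([S(-70*np.cos(a),y,100+70*np.sin(a)) for y in (-196,-118)])
    print(d,((proj(s,P)-[160,130])*5).round(1))
E
```

```text
170 [[177.9 439.2]
 [304.  420.7]]
176 [[179.2 448.5]
 [304.8 430. ]]
180 [[180.  454.2]
 [305.2 435.7]]
```

The crank lies at 180° within about 1° (its projected position matches). Next is clamp b's bar on top, predicted at stand (0, -36, 164.5) mm. I need the jaws along the stand's y.

```bash
python3 - <<'E'
from h import *
s=cam("scene")
P=np.array([bar(0,-23),bar(0,23)]);print(((proj(s,P)-[160,130])*5).round(1),P.mean(0))
go(S(0,-36,260),Rt(83.2))
E
python3 -m creep '[[0,0,88,-3,3,0,-1],[0,0,88,-5.2,6,0,-1],[0,0,88,-5.2,9,-1,-1],[0,0,88,-5.2,12.7,-2,-1],[0,0,88,-5.2,12.7,-2,-1],[0,0,88,-5.2,12.7,-2,-1],[0,0,88,-5.2,12.7,-2,-1],[0,0,88,-5.2,12.7,-2,-1]]'
python3 -m creep '[[0,0,22,0,0,0,-1],[0,0,22,0,0,0,-1],[0,0,22,0,0,0,-1],[0,0,22,0,0,0,-1]]'
python3 - <<'E'
from h import *
where();go(S(0,-36,172),Rt(83.2))
t=cam("top");crop(t,"u1.png",190,130,140,110,5)
s=cam("scene");crop(s,"u2.png",190,110,130,110,5)
E
```

```text
[[404.5 245.1]
 [418.7 291. ]] [ 0.54403746 -0.03074676  0.1645    ]
turn [-0.14  0.37 89.98] | 90.0 shift cm [-5.6  12.81 -2.52]
t: 20.3
tool_pos: [0.5451, -0.031, 0.2591]
orientation: [[0.464, 0.886, -0.004], [0.886, -0.464, -0.002], [-0.003, -0.002, -1.0]]
ft_force: [0.2, 0.0, -0.4]
grip_width: 0.999
t: 20.7
tool_pos: [0.5452, -0.0312, 0.2594]
orientation: [[0.104, 0.995, -0.002], [0.995, -0.104, -0.002], [-0.002, -0.002, -1.0]]
ft_force: [-0.6, 0.4, 0.3]
grip_width: 0.998
t 20.7 p [ 0.5452 -0.0312  0.2594] F [-0.6  0.4  0.3] g 0.998 q [-0.08  0.3   1.79 -0.    1.05 -1.54]
[[0.104, 0.995, -0.002], [0.995, -0.104, -0.002], [-0.002, -0.002, -1.0]]
turn [ 0.11 -0.14 -0.81] | 0.8 shift cm [-0.12  0.05 -8.74]
```

View pics/u2.png

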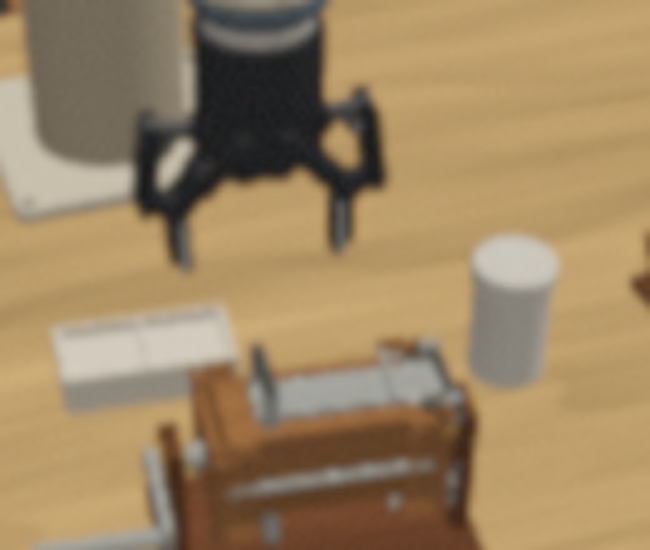

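View pics/u1.png

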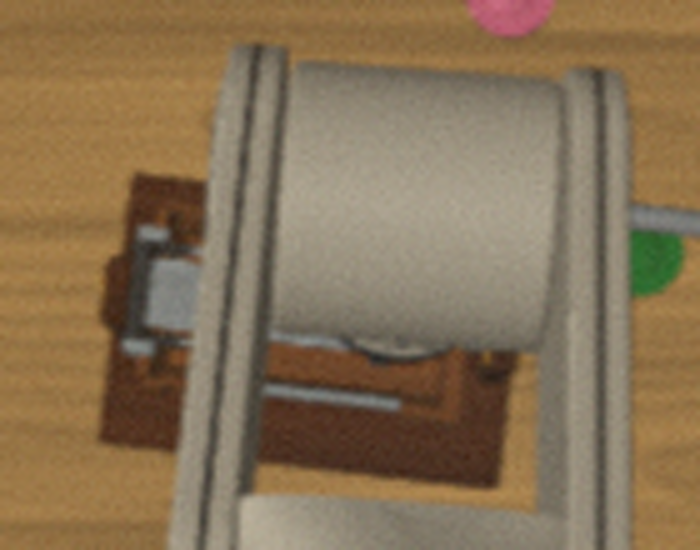

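The bar's prediction agrees with the picture. I'll descend and grip it.

```bash
python3 -m creep '[[0,0,-0.8,-0.1,0,-4,-1],[0,0,-0.8,-0.1,0,-7,-1],[0,0,-0.8,-0.1,0,-8.7,-1],[0,0,-0.8,-0.1,0,-8.7,-0.2],[0,0,-0.8,-0.1,0,-8.7,0.95],[0,0,-0.8,-0.1,0,-8.7,0.95],[0,0,-0.8,-0.1,0,-8.7,0.95],[0,0,-0.8,-0.1,0,-8.7,0.95]]' 60
python3 -m creep '[[0,0,0,0,0,0,0.95],[0,0,0,0,0,0,0.95]]'
python3 - <<'E'
from h import *
where();p=env.state()["tool_pos"];print(((p-SO)@SR).round(4))
s=cam("scene");crop(s,"v2.png",190,110,130,110,5)
R0=Rt(83.2)
b0=bar(0); off=-.0075 # bar ahead of tcp along tool z by 7.5mm
from math import *
for th in np.arange(0.1,1.76,.15):
    tilt=min(th*.62,1.05)
    Rw=Ro.from_rotvec(-tilt*SR[:,0]).as_matrix()
    tcp=bar(th)+ (Rw@np.array([0,0,1]))*(p[2]-b0[2])
    d=(tcp-(b0+np.array([0,0,p[2]-b0[2]])))*100
    print(round(th,2),"rot",np.degrees(-tilt*SR[:,0]).round(1),"d",d.round(2))
E
```

```text
t: 21.6
tool_pos: [0.5457, -0.0311, 0.1749]
orientation: [[0.119, 0.993, 0.002], [0.993, -0.119, -0.002], [-0.002, 0.002, -1.0]]
ft_force: [2.1, 18.9, 1.9]
grip_width: 0.146
t: 21.8
tool_pos: [0.546, -0.0295, 0.175]
orientation: [[0.12, 0.993, 0.003], [0.993, -0.12, 0.001], [0.001, 0.003, -1.0]]
ft_force: [0.8, 10.8, 4.2]
grip_width: 0.086
t 21.8 p [ 0.546  -0.0295  0.175 ] F [ 0.8 10.8  4.2] g 0.086 q [-0.08  0.41  1.86  0.    0.87 -1.53]
[[0.12, 0.993, 0.003], [0.993, -0.12, 0.001], [0.001, 0.003, -1.0]]
[ 0.0018 -0.0345  0.175 ]
0.1 rot [-3.5  0.4 -0. ] d [0.05 0.39 1.18]
0.25 rot [-8.8  1.1 -0. ] d [0.14 1.2  2.87]
0.4 rot [-14.1   1.7  -0. ] d [0.27 2.24 4.43]
0.55 rot [-19.4   2.3  -0. ] d [0.42 3.51 5.81]
0.7 rot [-24.7   2.9  -0. ] d [0.59 4.97 7.  ]
0.85 rot [-30.    3.6  -0. ] d [0.79 6.59 7.95]
1.0 rot [-35.3   4.2  -0. ] d [0.99 8.34 8.66]
1.15 rot [-40.6   4.8  -0. ] d [ 1.21 10.18  9.1 ]
1.3 rot [-45.9   5.5  -0. ] d [ 1.44 12.07  9.26]
1.45 rot [-51.1   6.1  -0. ] d [ 1.66 13.96  9.14]
1.6 rot [-56.4   6.7  -0. ] d [ 1.89 15.82  8.74]
1.75 rot [-59.7   7.1  -0. ] d [ 2.1  17.59  8.1 ]
```

View pics/v2.png

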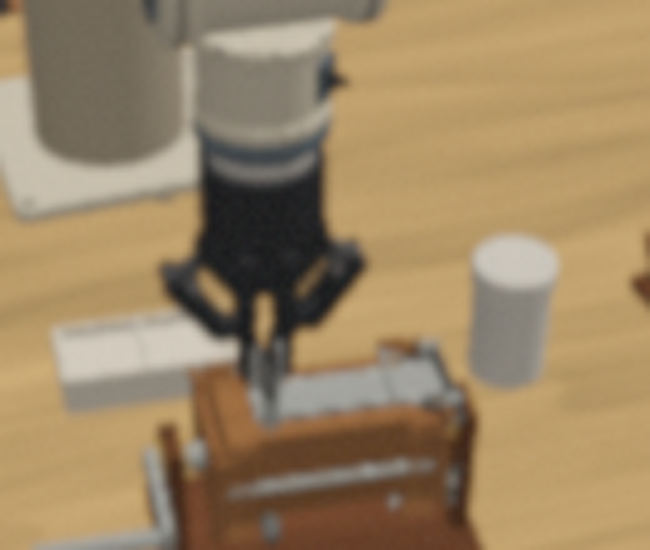

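The bar is gripped. I'll swing it up the arc, tilting the tool along with it.

```bash
python3 -m creep '[[-1.7,0.2,0,0,0.2,0.6,0.95],[-3.5,0.4,0,0.05,0.4,1.2,0.95],[-6.2,0.7,0,0.1,0.8,2,0.95],[-8.8,1,0,0.14,1.2,2.85,0.95],[-11.5,1.4,0,0.2,1.7,3.65,0.95],[-14.1,1.7,0,0.27,2.25,4.4,0.95],[-16.8,2,0,0.34,2.85,5.1,0.95],[-19.4,2.3,0,0.42,3.5,5.8,0.95]]'
python3 - <<'E'
from h import *
where();p=env.state()["tool_pos"];print(((p-SO)@SR).round(4))
s=cam("scene");crop(s,"w2.png",190,110,130,110,5)
E
```

```text
t: 22.65
tool_pos: [0.5492, 0.0039, 0.2316]
orientation: [[0.112, 0.993, -0.039], [0.934, -0.119, -0.336], [-0.338, 0.001, -0.941]]
ft_force: [3.1, -0.5, -11.3]
grip_width: 0.08
t 22.65 p [0.5492 0.0039 0.2316] F [  3.1  -0.5 -11.3] g 0.08 q [ 0.15  0.38  1.78 -0.37  1.1  -1.11]
[[0.112, 0.993, -0.039], [0.934, -0.119, -0.336], [-0.338, 0.001, -0.941]]
[ 0.001  -0.0009  0.2316]
```

View pics/w2.png

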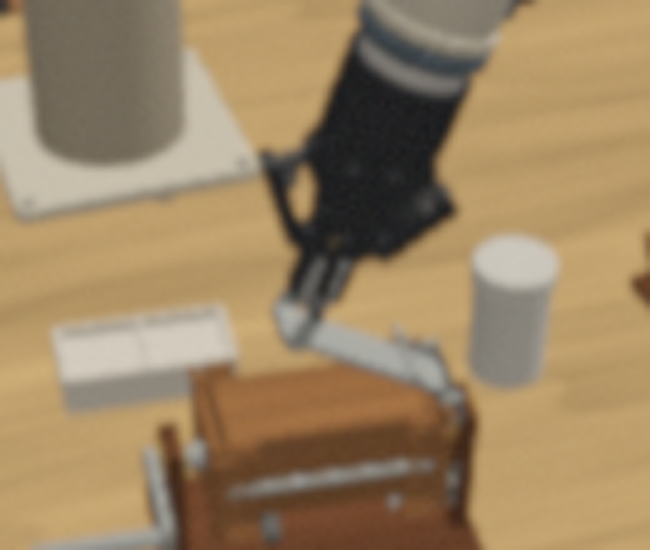

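```bash
python3 -m creep '[[-2.6,0.3,0,0.08,0.7,0.62,0.95],[-5.3,0.6,0,0.17,1.46,1.2,0.95],[-8,1,0,0.27,2.25,1.7,0.95],[-10.6,1.3,0,0.37,3.08,2.15,0.95],[-13.2,1.6,0,0.47,3.95,2.55,0.95],[-15.9,1.9,0,0.57,4.83,2.85,0.95],[-18.5,2.2,0,0.68,5.75,3.1,0.95],[-21.2,2.5,0,0.79,6.67,3.3,0.95]]'
python3 - <<'E'
from h import *
where();p=env.state()["tool_pos"];print(((p-SO)@SR).round(4))
E
```

```text
t: 23.5
tool_pos: [0.5572, 0.0698, 0.2662]
orientation: [[0.091, 0.993, -0.077], [0.747, -0.119, -0.654], [-0.658, 0.002, -0.753]]
ft_force: [0.3, -3.9, 2.9]
grip_width: 0.082
t 23.5 p [0.5572 0.0698 0.2662] F [ 0.3 -3.9  2.9] g 0.082 q [ 0.4   0.49  1.65 -0.62  1.43 -0.83]
[[0.091, 0.993, -0.077], [0.747, -0.119, -0.654], [-0.658, 0.002, -0.753]]
[0.0011 0.0653 0.2662]
```

```bash
python3 -m creep '[[-2.6,0.3,0,0.11,0.95,0.1,0.95],[-5.3,0.7,0,0.23,1.9,0.16,0.95],[-7.9,1,0,0.34,2.85,0.12,0.95],[-10.5,1.3,0,0.45,3.8,0.04,0.95],[-13.1,1.6,0,0.57,4.7,-0.13,0.95],[-15.8,1.9,0,0.68,5.64,-0.36,0.95],[-17.5,2.1,0,0.79,6.55,-0.66,0.95],[-19,2.3,0,0.88,7.3,-0.95,0.95]]'
python3 - <<'E'
from h import *
where();p=env.state()["tool_pos"];print(((p-SO)@SR).round(4))
s=cam("scene");crop(s,"x2.png",210,110,130,110,5)
E
```

```text
t: 24.3
tool_pos: [0.5673, 0.1451, 0.2587]
orientation: [[0.063, 0.993, -0.099], [0.494, -0.117, -0.862], [-0.867, 0.005, -0.498]]
ft_force: [-4.8, 11.7, 14.9]
grip_width: 0.088
t 24.3 p [0.5673 0.1451 0.2587] F [-4.8 11.7 14.9] g 0.088 q [ 0.56  0.7   1.49 -0.75  1.73 -0.69]
[[0.063, 0.993, -0.099], [0.494, -0.117, -0.862], [-0.867, 0.005, -0.498]]
[0.0022 0.1413 0.2587]
```

View pics/x2.png

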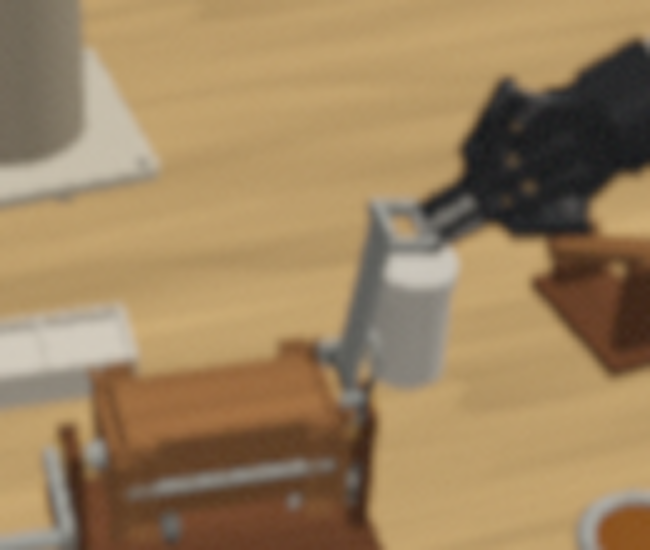

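Clamp b is fully up. I'll open the jaws moderately and back off along the tool axis.

```bash
python3 -m creep '[[0,0,0,0,0,0,0.4],[0,0,0,0,0,0,0.4],[0,0,0,0,0,0,0.4],[0,0,0,0.1,0.9,0.5,0.4],[0,0,0,0.3,2.6,1.5,0.4],[0,0,0,0.7,5.5,3.5,0.4],[0,0,0,0.8,6.5,7,0.4]]'
python3 - <<'E'
from h import *
where()
s=cam("scene");crop(s,"y2.png",210,110,130,110,5)
P=np.array([bar(1.8,-23),bar(1.8,23),bar(1.5,-23),bar(1.5,23)]);print(((proj(s,P)-[210,110])*5).round(1))
go(S(0,0,330),Rt(-6.8)); go(S(-80,60,380),Rt(-6.8))
E
```

```text
t: 25.05
tool_pos: [0.5736, 0.2101, 0.3244]
orientation: [[0.056, 0.993, -0.103], [0.493, -0.117, -0.862], [-0.868, -0.003, -0.497]]
ft_force: [1.0, 0.7, -0.3]
grip_width: 0.301
t 25.05 p [0.5736 0.2101 0.3244] F [ 1.   0.7 -0.3] g 0.301 q [ 0.63  0.68  1.35 -0.73  1.89 -0.77]
[[0.056, 0.993, -0.103], [0.493, -0.117, -0.862], [-0.868, -0.003, -0.497]]
[[423.9 206.4]
 [446.5 249.1]
 [371.5 198.5]
 [392.8 241.6]]
turn [ 41.11 -51.63 -80.85] | 104.4 shift cm [ -2.7  -20.67  -0.17]
turn [ 41.11 -51.63 -80.85] | 104.4 shift cm [ -9.94 -13.76   4.83]
```

View pics/y2.png

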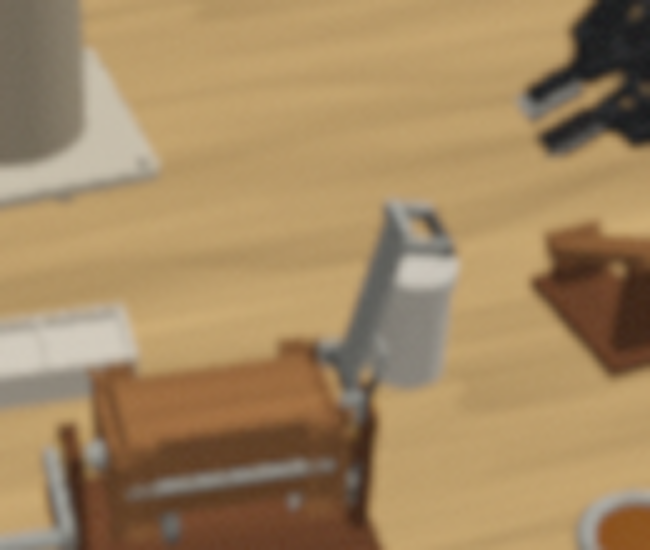

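Clamp b stays open at 1.8 rad: its bar is at (424,206)–(446,249), right where predicted. Next I straighten the tool up high.

```bash
python3 -m creep '[[59.5,-7,0,-2,1,5,-1],[59.5,-7,0,-4,1,7,-1],[59.5,-7,0,-6,0,7,-1],[59.5,-7,0,-8,-2,7,-1],[59.5,-7,0,-10,-4,7,-1],[59.5,-7,0,-12,-6,7,-1],[59.5,-7,0,-14,-9,7,-1],[59.5,-7,0,-14,-12,7,-1]]'
python3 -c "
from h import *
where();go(S(0,0,300),Rt(-6.8))"
```

```text
t: 25.9
tool_pos: [0.4312, 0.0863, 0.3966]
orientation: [[0.119, 0.993, 0.002], [0.993, -0.119, 0.0], [0.0, 0.001, -1.0]]
ft_force: [0.7, -0.7, -0.2]
grip_width: 1.002
t 25.9 p [0.4312 0.0863 0.3966] F [ 0.7 -0.7 -0.2] g 1.002 q [ 0.17 -0.02  1.84 -0.    1.32 -1.28]
[[0.119, 0.993, 0.002], [0.993, -0.119, 0.0], [0.0, 0.001, -1.0]]
turn [ 6.000e-02  8.000e-02 -8.994e+01] | 89.9 shift cm [11.71 -8.13 -9.66]
```

```bash
python3 -m creep '[[0,0,-68,0,-3,0,-1],[0,0,-68,0,-6,0,-1],[0,0,-68,1,-8.1,0,-1],[0,0,-68,3,-8.1,-1,-1],[0,0,-68,5,-8.1,-2,-1],[0,0,-68,7,-8.1,-4,-1],[0,0,-68,9,-8.1,-6,-1],[0,0,-68,11.7,-8.1,-8,-1]]'
python3 -m creep '[[0,0,-22,0,0,-2,-1],[0,0,-22,0,0,-5,-1],[0,0,-22,0,0,-8,-1],[0,0,-22,0,0,-10,-1],[0,0,-22,0,0,-10,-1]]'
python3 - <<'E'
from h import *
where();print(((env.state()["tool_pos"]-SO)@SR).round(4));go(S(0,0,123.5),Rt(-6.8))
s=cam("scene");crop(s,"z2.png",190,110,130,110,5)
E
```

```text
t: 26.7
tool_pos: [0.5513, 0.0073, 0.3152]
orientation: [[0.966, 0.257, -0.004], [0.257, -0.966, -0.0], [-0.004, -0.001, -1.0]]
ft_force: [-0.3, 0.0, 0.7]
grip_width: 1.0
t: 27.2
tool_pos: [0.5491, 0.0074, 0.213]
orientation: [[0.993, -0.118, -0.01], [-0.118, -0.993, 0.001], [-0.01, -0.0, -1.0]]
ft_force: [0.4, 0.3, 0.5]
grip_width: 0.999
t 27.2 p [0.5491 0.0074 0.213 ] F [0.4 0.3 0.5] g 0.999 q [-0.01  0.36  1.82  0.    0.97  0.11]
[[0.993, -0.118, -0.01], [-0.118, -0.993, 0.001], [-0.01, -0.0, -1.0]]
[0.0005 0.0024 0.213 ]
turn [-0.07 -0.55 -0.03] | 0.6 shift cm [-0.08 -0.24 -8.95]
```

View pics/z2.png

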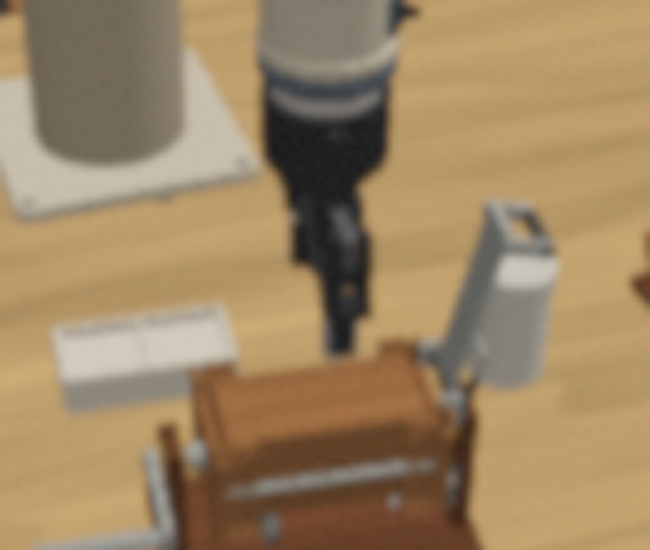

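```bash
python3 -m creep '[[0,0,0,0,-0.2,-2,-1],[0,0,0,0,-0.2,-5,-1],[0,0,0,0,-0.2,-7.5,-1],[0,0,0,0,-0.2,-8.5,-1],[0,0,0,0,-0.2,-8.5,-1],[0,0,0,0,-0.2,-8.5,-1]]'
python3 - <<'E'
from h import *
where();print(((env.state()["tool_pos"]-SO)@SR).round(4));go(S(0,0,124.5),Rt(-6.8))
E
```

```text
t: 27.85
tool_pos: [0.5521, 0.0054, 0.1319]
orientation: [[0.993, -0.118, -0.002], [-0.118, -0.993, 0.001], [-0.002, -0.001, -1.0]]
ft_force: [-0.1, -1.3, 0.2]
grip_width: 1.003
t 27.85 p [0.5521 0.0054 0.1319] F [-0.1 -1.3  0.2] g 1.003 q [-0.01  0.48  1.87  0.    0.8   0.1 ]
[[0.993, -0.118, -0.002], [-0.118, -0.993, 0.001], [-0.002, -0.001, -1.0]]
[0.0037 0.0009 0.1319]
turn [-0.06 -0.1  -0.03] | 0.1 shift cm [-0.38 -0.04 -0.74]
```

```bash
python3 -m creep '[[0,0,0,-0.4,0,-0.4,-1],[0,0,0,-0.4,0,-0.7,-1],[0,0,0,-0.4,0,-0.7,-1],[0,0,0,-0.4,0,-0.7,0.6],[0,0,0,-0.4,0,-0.7,0.6],[0,0,0,-0.4,0,-0.7,0.6],[0,0,0,-0.4,0,-0.7,0.6],[0,0,0,-0.4,0,-0.7,0.6]]' 50
python3 -m creep '[[0,0,0,0,0,0.3,0.6],[0,0,0,0,0,0.7,0.6],[0,0,0,0,0,1.2,0.6],[0,0,0,0,0,2,0.6],[0,0,0,0,0,2.8,0.6],[0,0,0,0,0,3.5,0.6]]'
python3 - <<'E'
from h import *
where();print(((env.state()["tool_pos"]-SO)@SR).round(4))
s=cam("scene");crop(s,"aa2.png",190,130,115,95,6)
E
```

```text
t: 28.65
tool_pos: [0.5472, 0.0055, 0.1238]
orientation: [[0.993, -0.118, -0.003], [-0.118, -0.993, 0.001], [-0.003, -0.001, -1.0]]
ft_force: [-1.8, -0.6, 5.0]
grip_width: 0.74
t: 29.25
tool_pos: [0.5472, 0.0054, 0.1594]
orientation: [[0.993, -0.118, -0.003], [-0.118, -0.993, 0.001], [-0.003, -0.001, -1.0]]
ft_force: [0.7, -0.1, -1.4]
grip_width: 0.74
t 29.25 p [0.5472 0.0054 0.1594] F [ 0.7 -0.1 -1.4] g 0.74 q [-0.01  0.43  1.86  0.    0.85  0.1 ]
[[0.993, -0.118, -0.003], [-0.118, -0.993, 0.001], [-0.003, -0.001, -1.0]]
[-0.0011  0.0003  0.1594]
```

View pics/aa2.png

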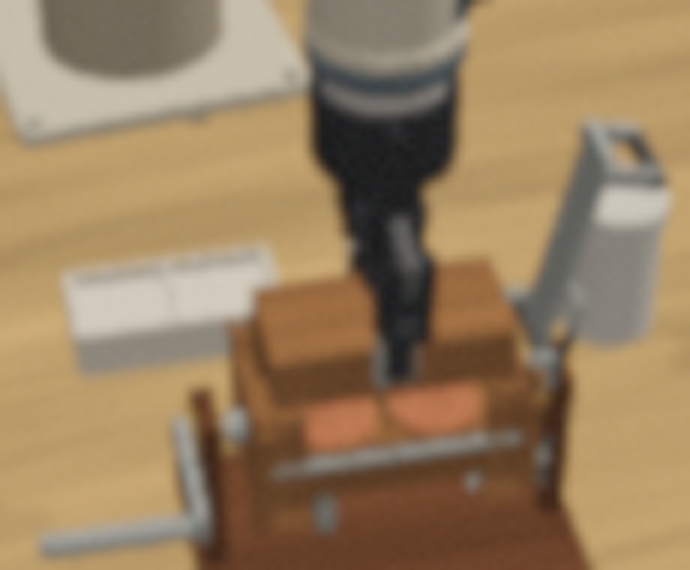

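Only the emptied tray came up; both medals lie in the lower tray. I'll carry the emptied tray to the mat.

```bash
python3 -m creep '[[0,0,0,0,0,4,0.6],[0,0,0,0,0,8,0.6],[0,0,0,-1,-3,9,0.6],[0,0,0,-2,-7,9,0.6],[0,0,0,-3,-11,9,0.6],[0,0,0,-4,-15,9,0.6],[0,0,0,-5,-19,9,0.6],[0,0,0,-6,-23,9,0.6]]'
python3 -m creep '[[0,0,0,-0.7,-4.5,0,0.6],[0,0,0,-1.3,-9,0,0.6],[0,0,0,-2,-13,-2,0.6],[0,0,0,-2,-15.9,-6,0.6],[0,0,0,-2,-15.9,-10,0.6],[0,0,0,-2,-15.9,-14,0.6],[0,0,0,-2,-15.9,-16,0.6],[0,0,0,-2,-15.9,-16,0.6]]'
python3 - <<'E'
from h import *
where();go([.4677,-.3839,.028],Rt(-6.8))
s=cam("scene");crop(s,"bb2.png",90,130,130,110,5)
E
```

```text
t: 30.1
tool_pos: [0.4864, -0.226, 0.2488]
orientation: [[0.993, -0.118, -0.003], [-0.118, -0.993, 0.001], [-0.003, -0.0, -1.0]]
ft_force: [1.2, -0.3, -2.7]
grip_width: 0.736
t: 30.9
tool_pos: [0.465, -0.3821, 0.0852]
orientation: [[0.993, -0.118, -0.009], [-0.118, -0.993, 0.005], [-0.009, -0.004, -1.0]]
ft_force: [-0.5, 0.5, -0.9]
grip_width: 0.738
t 30.9 p [ 0.465  -0.3821  0.0852] F [-0.5  0.5 -0.9] g 0.738 q [-0.71  0.61  1.76 -0.    0.78 -0.59]
[[0.993, -0.118, -0.009], [-0.118, -0.993, 0.005], [-0.009, -0.004, -1.0]]
turn [-0.3  -0.51 -0.01] | 0.6 shift cm [ 0.27 -0.18 -5.72]
```

View pics/bb2.png

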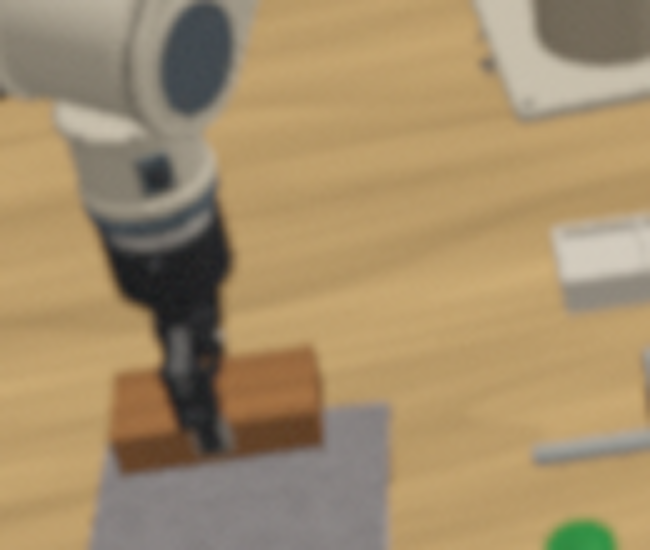

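The tray is over the mat. I'll lower gently until it touches.

```bash
python3 -m creep '[[0,0,0,0,-0.1,-2,0.6],[0,0,0,0,-0.1,-3.8,0.6],[0,0,0,0,-0.1,-4.8,0.6],[0,0,0,0,-0.1,-5.4,0.6],[0,0,0,0,-0.1,-5.7,0.6],[0,0,0,0,-0.1,-5.9,0.6],[0,0,0,0,-0.1,-5.9,0.6]]'
```

```text
t: 31.65
tool_pos: [0.4673, -0.3848, 0.0299]
orientation: [[0.993, -0.118, -0.003], [-0.118, -0.993, 0.001], [-0.003, -0.0, -1.0]]
ft_force: [-1.1, -0.5, -1.3]
grip_width: 0.741
```

```bash
python3 -m creep '[[0,0,0,0,0,-0.15,0.6],[0,0,0,0,0,-0.3,0.6],[0,0,0,0,0,-0.4,0.6],[0,0,0,0,0,-0.4,0.6]]'
```

```text
t: 32.05
tool_pos: [0.4673, -0.3848, 0.0272]
orientation: [[0.993, -0.118, -0.003], [-0.118, -0.993, 0.001], [-0.003, -0.0, -1.0]]
ft_force: [-4.6, 3.2, 14.4]
grip_width: 0.734
```

Contact (+14 N). I'll release and rise.

```bash
python3 -m creep '[[0,0,0,0,0,0,-1],[0,0,0,0,0,0,-1],[0,0,0,0,0,0,-1],[0,0,0,0,0,0,-1],[0,0,0,0,0,2,-1],[0,0,0,0,0,6,-1],[0,0,0,0,0,11,-1],[0,0,0,0,0,16,-1]]'
python3 -m creep '[[0,0,0,-4,-3,4,-1],[0,0,0,-8,-6,6,-1],[0,0,0,-11,-10,8,-1],[0,0,0,-12,-14,8,-1],[0,0,0,-13,-17,8,-1],[0,0,0,-13,-17,8,-1]]'
python3 - <<'E'
from h import *
where()
for n in("scene","top"):
    c=env.camera(n); cv2.imwrite(f"pics/{n}9.png",cv2.resize(c["img"][:,:,::-1],(800,600),interpolation=cv2.INTER_CUBIC))
    if n=="scene": crop(c,"cc2.png",190,140,115,95,6);crop(c,"cc3.png",90,180,115,95,6)
    else: crop(c,"cc1.png",180,150,150,90,5)
E
```

```text
t: 32.85
tool_pos: [0.4666, -0.3842, 0.1864]
orientation: [[0.993, -0.118, -0.005], [-0.118, -0.993, 0.002], [-0.005, -0.002, -1.0]]
ft_force: [0.5, -0.5, 0.2]
grip_width: 1.001
t: 33.45
tool_pos: [0.3349, -0.5591, 0.266]
orientation: [[0.993, -0.122, -0.003], [-0.122, -0.993, -0.002], [-0.003, 0.003, -1.0]]
ft_force: [0.2, 0.4, 0.3]
grip_width: 0.998
t 33.45 p [ 0.3349 -0.5591  0.266 ] F [0.2 0.4 0.3] g 0.998 q [-1.05  0.44  1.55 -0.    1.14 -0.92]
[[0.993, -0.122, -0.003], [-0.122, -0.993, -0.002], [-0.003, 0.003, -1.0]]
```

View pics/top9.png

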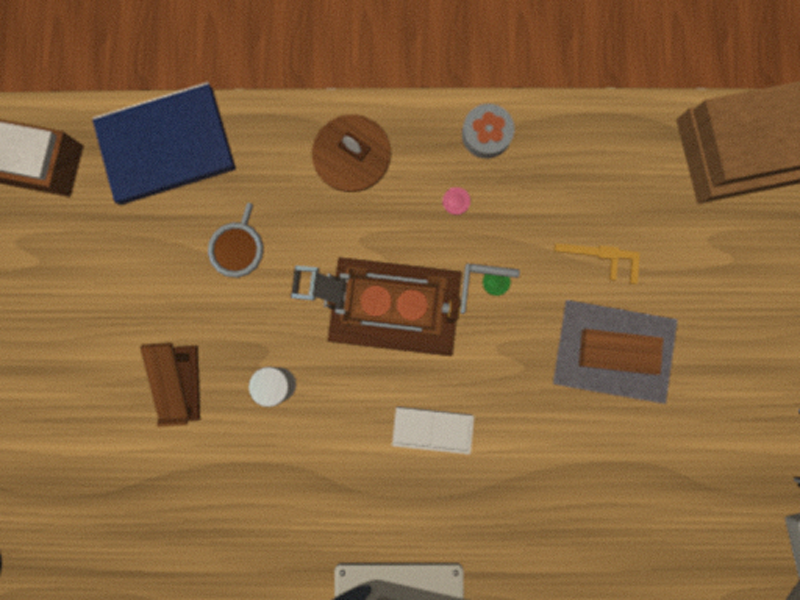

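View pics/cc2.png

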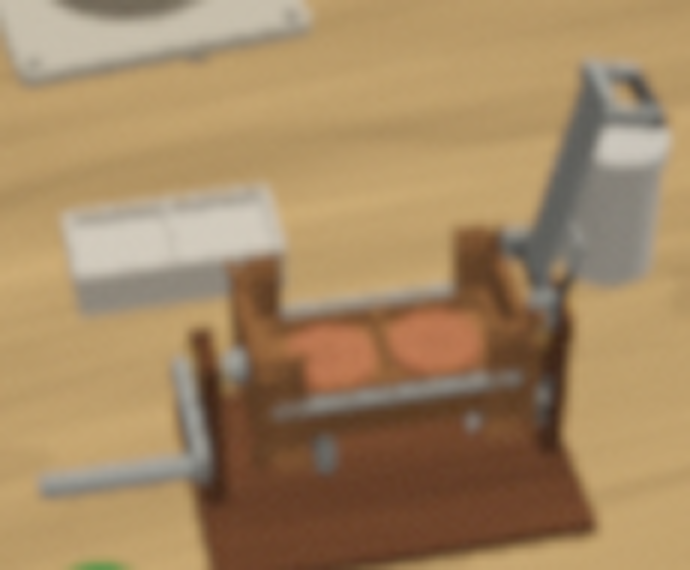

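View pics/cc3.png

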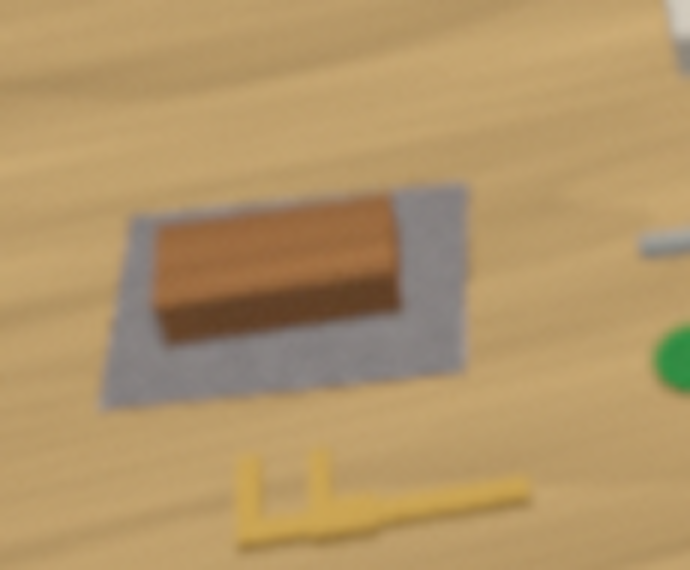

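View pics/cc1.png

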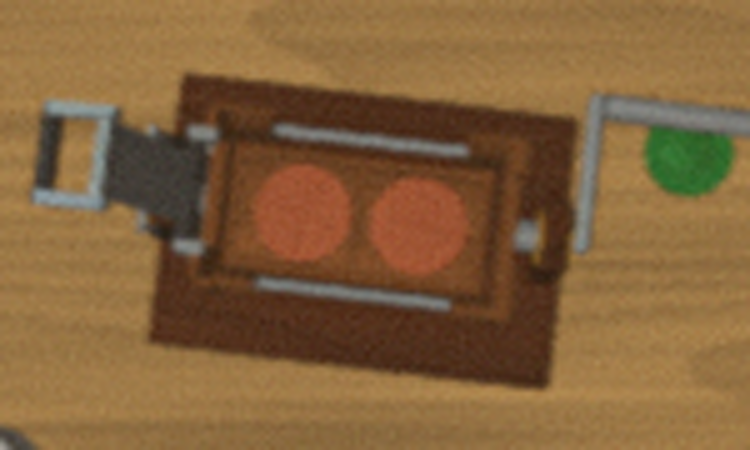

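The tray lies flat on the mat, and both medals lie flat in the framed tray without the dome shading they had before. Clamp b is open, the crank is at its other stop and the bystanders haven't moved, so I'm handing in.

```bash
python3 -c "
from h import *
print(env.sign_off())"
```

```text
the job is handed in; nothing more can be done
None
```

I turned both medals over together and handed the job in at about 33.5 s of the 72 s allowed. No verdict is reported on hand-in.

**What I did:**
1. Put the empty tray mouth down on the loaded tray.
2. Pushed the upper clamp shut.
3. Swung the crank over the top to the other stop.
4. Lifted the clamp arm now on top until it stayed open.
5. Set the emptied tray mouth down on the felt mat.

**Last checks:**
- **Crank:** its bar projects to 180° within about 1°.
- **Clamp b:** it stands open by itself, with its bar where 1.8 rad predicts.
- **Medals:** both lie flat in the framed tray, with no dome shading from above. The cross relief is too fine to see at this resolution.
- **Emptied tray:** it lies flat near the middle of the mat.
- **Bystanders:** they look unmoved, and the gripper is clear of everything.
- **Clamp a:** not checked after the turn. It is now underneath and barely visible; I saw it shut before the turn.

**Disagreements:**
- When I pressed the crank against its stop, the gripper went 5 mm lower at only 3 N, so the force alone did not confirm the stop. I relied on the camera check instead.
- Partway through the swing the arm lagged and the wrist force reached about 41 N, well under the 120 N limit.

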